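Press a standoff with one turn of the flywheel

TASK

Take the pallet by its orange grip, slide it under the press until its nose is fully home against the back stop, and let it go there. Then turn the flywheel by its knob one full turn clockwise (seen from above), so that the ram presses the brass standoff flush, and bring the wheel up against the home stop: seat it firmly on the yellow bumper for a moment, feeling for it and never forcing it (aim for about 15 N at the knob). Let go of the knob with the wheel left there, the pallet still home, and nothing else disturbed.

Things in the scene. Friction and masses are not known exactly. Their poses are not given: they have to be found in the camera images.
- press: bolted bench press: grey base 260 x 150 x 30 mm, teal column and head (underside 115, top 165 mm above the table), ram at the front, flywheel lying flat on top. Origin on the table under the ram. +x = feed direction (from the open front at -x towards the column), z up. Head and the circle swept by the wheel's dog (radius 92 mm) reach forward to x = -32 mm
- bed (a point): point on the press's flat bed under the ram, 30 mm above the table; axes as the press. The bed starts at x = -95 mm. Two rails 8 mm high, 60 mm apart (x -70 to +30 mm), guide the pallet with 2 mm play each side; from x = -70 to -95 mm they flare outwards by about 10 mm each. A steel block at x = +27 mm is the back stop. Fully home, the pallet's origin lies here, x axes parallel
- ram_foot (a point): centre of the raised ram's foot on the press (fixed point), 62 mm above the table; ram 14 mm in diameter, stroke 16 mm down and up again in one turn of the wheel
- pallet: loose aluminium pallet, about 0.2 kg: slab 142 x 56 x 14 mm with an orange grip post and a green board (board top at z = 17 mm). Origin: underside, straight below the standoff; x along the pallet towards its nose, z up. The slab reaches from x = -115 mm to the nose at +27 mm; the board from x = -75 to +23 mm
- pallet_grip (a point): middle of the pallet's orange grip, an upright post 22 mm (pallet x) x 14 mm (pallet y), from z = 14 to 50 mm above the pallet's underside, at x = -100 mm of the pallet; this point at z = 32 mm
- standoff (a joint): brass press-in standoff, 9 mm diameter, in the board above the pallet's origin: how far it is pressed in, m. 0 = stands 5 mm proud of the board; 0.005 = flush. Takes about 14 N
- flywheel (a joint): angle of the flywheel, rad, growing clockwise seen from above; 0 to 0.3 at the start, about 6.28 after one turn. Dark disc, 72 mm radius, top 198 mm above the table, red dog on its rim. Friction 3 to 5 N at the knob, about 3 N more while pressing. It cannot turn back past 0. The first half turn lowers the ram, the second raises it
- wheel_axis (a point): centre of the flywheel's top face, on its vertical axis (at x = 60 mm of the press, 198 mm above the table); axes as the press
- knob_mid (a point): middle of the black crank knob: upright cylinder 22 mm in diameter, 40 mm high, spinning freely on its pin 60 mm from the wheel axis. This point is 230 mm above the table; the knob's lower edge is 12 mm above the wheel's top face. At wheel angle 0 the knob lies on the press's +y side of the axis
- stop_side (a point): nominal place of the home stop at the wheel's rim, 80 mm from the axis on the press's -y side. The yellow bumper on its bracket starts lowered, is raised by the press during the turn and stays up. The bracket was set roughly, up to 16 mm either way round the rim: the wheel's dog meets the bumper somewhere between 6.08 and 6.48 rad, so the end must be felt
- bumper (a joint): how far the yellow bumper of the home stop is squeezed by the wheel's dog, m: 5 N per mm there, so each mm takes about 6.7 N at the knob, on top of 3 to 5 N friction. 1.2 to 2 mm (12 to 18 N at the knob) is a firm seat; above 2.3 mm (20 N at the knob) the stop is overloaded
- bits_tray: blue open parts tray, 80 x 110 x 22 mm, four compartments; a bystander that lies beside the pallet (the two swap places). Origin: centre of its underside
- solder_reel: white and silver solder reel standing on its flange, 62 mm diameter, 36 mm high; bystander. Origin: centre of its underside
- flux_bottle: amber bottle with black cap, 44 mm diameter, 100 mm high; bystander. Origin: centre of its underside
- screwdriver: screwdriver lying on the mat; bystander. Origin: middle of its underside, x along it
- tweezers: steel tweezers lying on the mat, about 120 mm long, 8 mm high; bystander. Origin: middle of its underside, x along it
- spare_board: spare green circuit board, 110 x 70 x 4 mm, lying on the mat; bystander. Origin: centre of its underside
- standoff_jar: small clear jar with green lid, 56 mm diameter, 55 mm high; bystander. Origin: centre of its underside
Mind the look-alikes: they are no part of the job. Of the things that look like the pallet, take the one that is farthest from the robot's base at the start.

How it is judged:
By the outcome, as a careful person would: the job done as asked, in the order asked, and still so for the second after the job is handed in, with the robot touching nothing.
It also fails if it takes over 72 s, if anything falls off the work surface, if the arm or the gripper's body presses on something with over 40 N, if the wrist force passes 120 N, or if a joint passes its speed limit or range.

ROBOT

A 6-joint arm with a two-finger parallel gripper is mounted at the origin on the work surface. World frame = base frame: x ahead of the robot, y to its left, z up, the work surface at z = 0. Lengths are in m, angles in rad, forces in N, time in s.
With the tool pointing down it reaches from about 0.25 to 0.8 m from the base axis. Payload 3.9 kg.
Tool frame: the origin (TCP) lies on the centre line of the jaws, within the pads' length; the fingertips stand 19 mm ahead of it and the grasp point (between the pads) is the TCP; z points along the fingers, y is the line along which they close (so a half turn about z gives the same grasp; the last joint's range is limited). The gripper opens to 85 mm and grips with 20 to 120 N. Pads are 22 mm wide; open, the fingers measure 114 mm over their backs; the gripper's body (76 mm by 85 mm) begins 54 mm behind the grasp point. The pads swing forward as they close: fully open they stand 13 mm farther back than shut.
Start: joints at [-1.276, 0.26, -0.138, 1.173, 0, 1.571], TCP at [0.153, -0.502, 0.25] pointing down, gripper open.
Joint ranges: [-2.78, 2.78], [-0.83, 1.72], [-1.28, 1.37], [-1.9, 2.12], [-1.57, 1.48], [-3.14, 3.14]. Speed limits (rad/s): [2.57, 2.57, 3.14, 3.14, 3.14, 3.14].

INTERFACE

Orientations are given as a rotation vector (axis times angle).
In Python, from workcell import env gives the robot as it stands. The module is installed in compiled form; this text tells all that it offers.
- The arm moves only by the tool apply_moves, never from a script. Its argument "steps" is a list of rows, each a list of 3 entries, a list of its own where there are three numbers: the closure, from 0 (fully open) to 1 (shut), then the shift along the tool's x, y, z in m, then the turn, a rotation vector about the tool's x, y, z in degrees. A call has 1 to 12 rows; each row shifts and turns the commanded pose from where the row before left it, along the tool's axes as they then stand; what a row does not reach is not made up. A row lasts 1/12 s, in which the tool goes at most 41.7 mm and 7.16 degrees, less where a joint would pass 70% of its speed; a pose out of reach is approached as far as the arm can. A call with a gripper value outside its range is refused whole. The fingers move at their own pace and stop on an object; "squeeze" is the grip in N (left out, the last holds). Time passes only in rows, so rows that do not move let the fingers close. It gives the time, the measured TCP pose, the force, the opening and the grip force at its end, in the units of the state.
- env.read_state(): the state, without advancing time (a new reading comes with each control period).
- env.get_image(name): name is "scene" or "side" or "wrist"; returns a dict with "image" (480x640x3 uint8, blue, green, red), "intrinsics" (3x3 intrinsics, pixels), "extrinsics" (4x4, takes a point from world to camera coordinates). Camera axes: x right, y up, looking along -z (the intrinsics and any distortion apply to the point x, -y, -z); pixel columns grow to the right and rows downward; lengths in m; the calibration is good to about 2 mm. The wrist camera is an equidistant fisheye: a pixel r from the principal point sees the ray r / f radians off the axis. A picture is of the moment at which its call begins. There is no depth.
- env.hand_in(): hands the job in; it is judged then, once.
Trained networks look in the newest picture that a camera, given by its name, has taken for a name from the list of things; names that differ only in an ending like _2 or _b are one class to them, and where a whole thing is asked for, a point or a joint stands for the part that bears it (a point fixed in the world has none). Each returns a list of dicts, best first, with "p" (0 to 1); they miss things now and then, are a little off and sometimes report something else, mostly with a low value. They report only what shows in the picture. A call takes as long as a camera call. They do not tell look-alikes from the thing itself.
- env.spot_in(camera, name): "xyz" ([x, y, z] in m, in world coordinates, good to about 4 mm: the middle of the surface that is visible of it).
The state is a dict: "t": time; "qpos": joint angles; "joint_velocities": joint speeds; "joint_efforts": joint torques, N m; "tcp_pos": TCP position; "ee_rot": TCP orientation; "ft_force": force on the tool from outside, world axes, zero at the start; "wrist_torque": the same for the moment, N m; "grip_width": finger opening in m; "gripper_force": force on a finger pad.
Only numpy, scipy, OpenCV 4.12 (cv2) and the standard library are available. Lean on these libraries where they do the work, as an engineer would, in place of code of your own. Each camera call takes 0.05 s, during which the arm holds its last target. There are 200 camera calls.

## Working session

There is one attempt and no reset: what is moved stays moved. The work goes in short steps, Python scripts to look and compute and a tool call to move; the robot and the scene stay as the last step left them, time stands still between calls to the robot, and variables do not carry over. Pictures are saved under pics/ and viewed, at most 10 in all, crops included, and the job is handed in when it is done.

Besides the shell and the picture viewer there is one more tool, called after "Emit:" as name(argument=value, ...), one argument or row to a line, values as JSON. apply_moves: Moves the arm, as the interface text tells. Its arguments: {"type":"object","properties":{"steps":{"type":"array","items":{"type":"array"}},"squeeze":{"type":"number"}},"required":["steps"]}

```bash
mkdir -p pics; cat > h.py <<'E'
from workcell import env
import numpy as np, cv2
def snap(c,fn=None):
    d=env.get_image(c)
    if fn: cv2.imwrite('pics/'+fn,d['image'])
    return d
def proj(d,P):
    P=np.atleast_2d(P); E=np.array(d['extrinsics']);K=np.array(d['intrinsics'])
    c=(E[:3,:3]@P.T).T+E[:3,3]; c=c*[1,-1,-1]
    return (K@(c/c[:,2:]).T).T[:,:2]
def unproj(d,uv,z):
    E=np.array(d['extrinsics']);K=np.array(d['intrinsics'])
    r=np.linalg.inv(K)@[uv[0],uv[1],1]; r=r*[1,-1,-1]; r=E[:3,:3].T@r
    o=-E[:3,:3].T@E[:3,3]
    return o+r*(z-o[2])/r[2]
E
python3 - <<'E'
from h import *
np.set_printoptions(precision=4,suppress=True)
for c in ['scene','side']:
    d=snap(c,c+'0.png')
    print(c,d['intrinsics'],d['extrinsics'])
    for n in ['pallet','pallet_grip','press','knob_mid','flywheel','bits_tray','standoff','ram_foot','wheel_axis','bumper']:
        try: print(n,[(np.round(x['xyz'],3),round(x['p'],2),proj(d,x['xyz']).round()[0]) for x in env.spot_in(c,n)])
        except Exception as e: print(n,e)
print(env.read_state())
E
```

```text
scene [[515.6808   0.     307.4811]
 [  0.     515.6808 231.5927]
 [  0.       0.       1.    ]] [[-0.6698  0.7424  0.0138  0.3547]
 [-0.6171 -0.5669  0.5457  0.2176]
 [ 0.4129  0.357   0.8379 -1.5768]
 [ 0.      0.      0.      1.    ]]
pallet [(array([ 0.358, -0.031,  0.014]), 0.94, array([341., 224.])), (array([ 0.271, -0.249,  0.015]), 0.89, array([304., 165.])), (array([ 0.586, -0.275,  0.017]), 0.79, array([220., 224.])), (array([0.572, 0.392, 0.06 ]), 0.45, array([426., 377.]))]
pallet_grip [(array([ 0.361, -0.034,  0.017]), 0.96, array([339., 223.])), (array([ 0.268, -0.243,  0.015]), 0.95, array([306., 165.])), (array([ 0.589, -0.275,  0.015]), 0.88, array([219., 225.]))]
press [(array([0.579, 0.193, 0.167]), 0.56, array([359., 304.]))]
knob_mid [(array([0.492, 0.195, 0.244]), 0.7, array([389., 261.]))]
flywheel [(array([0.551, 0.183, 0.198]), 0.9, array([365., 286.])), (array([0.573, 0.393, 0.06 ]), 0.61, array([426., 378.]))]
bits_tray [(array([ 0.438, -0.244,  0.006]), 0.62, array([266., 200.])), (array([ 0.337, -0.513,  0.018]), 0.33, array([227., 132.]))]
standoff []
ra
[... 1548 characters left out ...]
[(array([0.51 , 0.209, 0.122]), 0.87, array([273., 297.])), (array([0.689, 0.4  , 0.003]), 0.31, array([186., 333.]))]
wheel_axis [(array([0.515, 0.208, 0.121]), 0.72, array([272., 296.]))]
bumper []
{'t': 1.1, 'qpos': array([-1.276 ,  0.26  , -0.1381,  1.1727, -0.    ,  1.5708]), 'joint_velocities': array([-0.0003,  0.0005,  0.0002,  0.0001, -0.0015, -0.0004]), 'joint_efforts': array([ -0.0008, -40.5624,  25.424 ,   0.001 ,  -0.0002,  -0.    ]), 'tcp_pos': array([ 0.1525, -0.5023,  0.2503]), 'ee_rot': array([-3.1075, -0.4614,  0.    ]), 'ft_force': array([ 0.4415, -0.8341, -0.1538]), 'wrist_torque': array([-0.0426, -0.0217, -0.0149]), 'gripper_force': 0.0, 'grip_width': 0.08518515094446578}
```

```bash
ls pics
```

```text
scene0.png
side0.png
```

View pics/scene0.png

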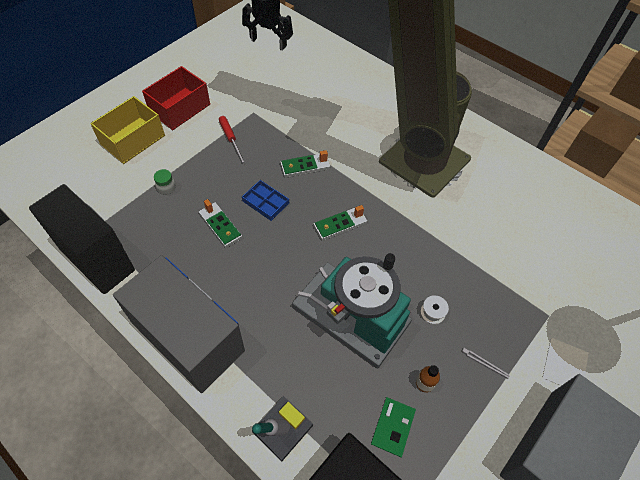

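View pics/side0.png

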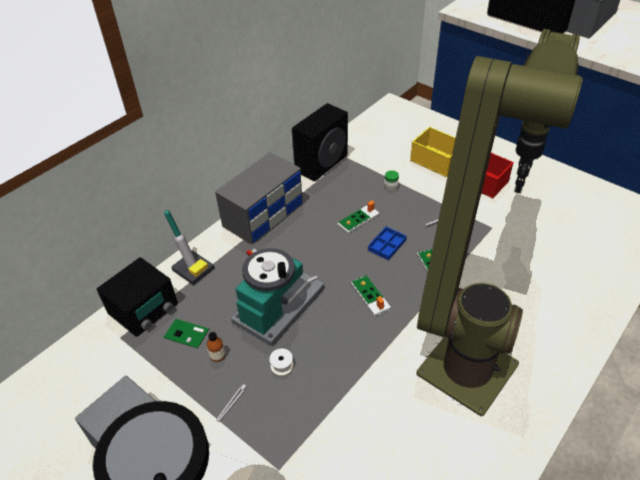

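```bash
python3 - <<'E'
import cv2,numpy as np
a=cv2.imread('pics/scene0.png');b=cv2.imread('pics/side0.png')
r=lambda i,x,y,w,h,s:cv2.resize(i[y:y+h,x:x+w],None,fx=s,fy=s,interpolation=cv2.INTER_CUBIC)
cv2.imwrite('pics/crop1.png',np.hstack([r(a,185,190,80,120,5)[:600],r(b,330,190,80,120,5)[:600]]))
cv2.imwrite('pics/crop2.png',np.hstack([r(a,285,240,133,150,3),r(b,220,235,120,150,3)]))
E
```

```text
(no output)
```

View pics/crop1.png

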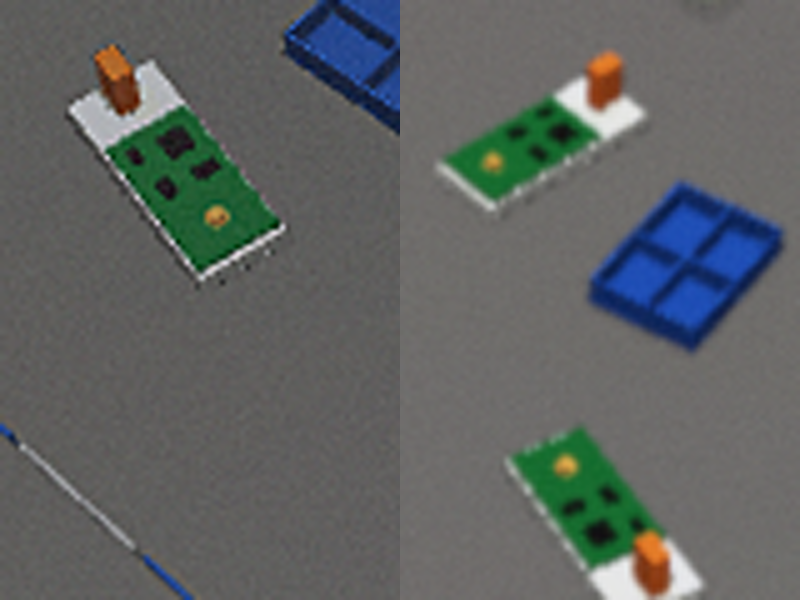

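View pics/crop2.png

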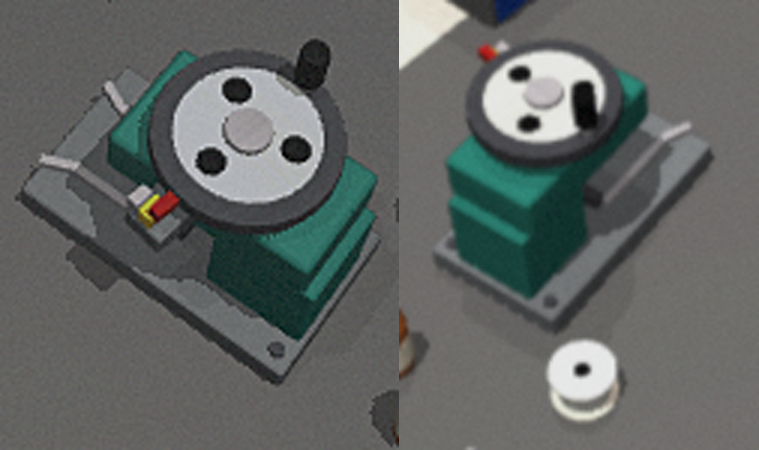

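The scene picture shows three pallet look-alikes: (339,223), (306,165) and (220,224). They lie 0.36, 0.37 and 0.65 m from the base, so (220,224) is the farthest and is the pallet. In the crop its grip top is at about (208,203), standoff (228,233), nose lower right. The press front faces upper left in the scene picture and the knob is at (390,256).

```bash
cat > fit.py <<'E'
from h import *
from scipy.optimize import least_squares
np.set_printoptions(precision=4,suppress=True)
D={'scene':env.get_image('scene'),'side':env.get_image('side')}
def T(p,P):
    c,s=np.cos(p[2]),np.sin(p[2]); P=np.array(P)
    return np.c_[p[0]+c*P[:,0]-s*P[:,1],p[1]+s*P[:,0]+c*P[:,1],P[:,2]]
def fit(obs,x0):
    def f(x): return np.concatenate([(proj(D[c],T(x,[o[0] for o in obs if o[2]==c]))-[o[1] for o in obs if o[2]==c]).ravel() for c in D])
    r=least_squares(f,x0,loss='soft_l1'); return r.x,r.fun.reshape(-1,2)
S=lambda x,y:(185+x/5,190+y/5); Q=lambda x,y:(330+(x-400)/5,190+y/5)
pal=[((-.1,0,.05),S(108,53),'scene'),((0,0,.02),S(217,215),'scene'),((.027,.028,.014),S(283,226),'scene'),((.027,-.028,.014),S(200,275),'scene'),((-.115,.028,.014),S(153,64),'scene'),((-.115,-.028,.014),S(70,108),'scene'),
((-.1,0,.05),Q(606,61),'side'),((0,0,.02),Q(493,160),'side'),((.027,-.028,.014),Q(437,163),'side'),((.027,.028,.014),Q(493,205),'side'),((-.115,.028,.014),Q(645,113),'side')]
x,r=fit(pal,[.59,-.27,0]);
best=min((fit(pal,[.59,-.27,a]) for a in (0,1.57,3.1,-1.57)),key=lambda t:(t[1]**2).sum())
print('pallet',best[0],np.degrees(best[0][2]),best[1].round(1).tolist()); 
S=lambda x,y:(285+x/3,240+y/3); Q=lambda x,y:(220+(x-399)/3,235+y/3)
pr=[((-.095,-.075,.03),S(20,190),'scene'),((.165,-.075,.03),S(277,371),'scene'),((.165,.075,.03),S(379,235),'scene'),((-.095,.075,.03),S(128,66),'scene'),
((.06,0,.2),S(248,130),'scene'),((.06,0,.2),Q(544,92),'side'),((.165,.075,.03),Q(556,317),'side'),((.165,-.075,.03),Q(435,252),'side'),((-.095,.075,.03),Q(712,150),'side')]
pr=[(a,(b[0],b[1]),c) for a,b,c in pr]
x,r=min((fit(pr,[.55,.13,a]) for a in (0,1.57,3.1,-1.57)),key=lambda t:(t[1]**2).sum())
print('press',x,np.degrees(x[2]),r.round(1).tolist())
# knob
def g(k): return np.concatenate([proj(D['scene'],[[k[0],k[1],.25]])[0]-S(315,50),proj(D['side'],[[k[0],k[1],.25]])[0]-Q(583,88)])
k=least_squares(g,[.5,.19]); w=T(x,[(.06,0,0)])[0]; d=k.x-w[:2]
c,s=np.cos(x[2]),np.sin(x[2]); dl=[c*d[0]+s*d[1],-s*d[0]+c*d[1]]
print('knob',k.x,k.fun,'wheel',w,'local',dl,'angle cw from +y',np.arctan2(dl[0],dl[1]))
for n,p in [('grip',T(best[0],[(-.1,0,0)])),('home grip',T(x,[(-.1,0,0)]))]: print(n,p)
E
python3 fit.py
```

```text
pallet [ 0.5907 -0.2366  1.3773] 78.91331805496233 [[0.6, 1.2], [-0.6, -0.7], [0.5, -0.2], [-0.5, 0.4], [-0.7, -1.7], [-1.3, -0.9], [-0.3, 0.6], [-0.0, 0.6], [-0.4, 0.5], [-0.6, 1.1], [0.4, 0.3]]
press [0.5481 0.1236 1.6503] 94.55468011082662 [[-0.8, -1.3], [1.3, 1.2], [1.0, -0.9], [-1.0, -1.4], [-0.4, 0.1], [0.0, 1.3], [-1.0, 1.7], [-1.6, -0.8], [0.4, -2.2]]
knob [0.4855 0.1898] [-0.9458 -0.1458 -0.178   1.5587] wheel [0.5433 0.1834 0.    ] local [np.float64(0.01100977173821119), np.float64(0.057098790500269815)] angle cw from +y 0.19048199020124992
grip [[ 0.5715 -0.3348  0.    ]]
home grip [[0.556  0.0239 0.    ]]
```

```bash
cat >> h.py <<'E'
from scipy.spatial.transform import Rotation as R
def down(yaw): # tool z down, tool y at heading yaw (deg)
    a=np.radians(yaw); y=np.array([np.cos(a),np.sin(a),0]); z=np.array([0,0,-1.]); return np.c_[np.cross(y,z),y,z]
def plan(p,yaw,n,g,frm=None):
    s=env.read_state(); p0,R0=(s['tcp_pos'],R.from_rotvec(s['ee_rot']).as_matrix()) if frm is None else (np.array(frm[0]),down(frm[1]))
    w=R.from_matrix(R0.T@down(yaw)).as_rotvec(); Rc=R0
    print('turn deg',np.degrees(w),'row turn',np.degrees(w)/n,'dist',np.linalg.norm(p-p0)/n)
    for i in range(n):
        print([g,(Rc.T@(p-p0)/n).round(4).tolist(),(np.degrees(w)/n).round(2).tolist()],end=',')
        Rc=Rc@R.from_rotvec(w/n).as_matrix()
    print()
def st():
    s=env.read_state(); Rm=R.from_rotvec(s['ee_rot']).as_matrix()
    print('t',round(s['t'],2),'tcp',s['tcp_pos'].round(4),'yyaw',np.degrees(np.arctan2(Rm[1,1],Rm[0,1])).round(2),'tilt',np.degrees(np.arccos(-Rm[2,2])).round(2),'F',s['ft_force'].round(1),'gw',round(s['grip_width'],4),'gf',round(s['gripper_force'],1),'q6',s['qpos'].round(2))
E
python3 - <<'E'
from h import *
st()
for yaw in (78.9,-101.1): plan(np.array([.5715,-.3348,.14]),yaw,12,0.3)
E
```

```text
t 1.2 tcp [ 0.1525 -0.5023  0.2503] yyaw -73.11 tilt 0.0 F [0.6 0.1 0. ] gw 0.0858 gf 0.0 q6 [-1.28  0.26 -0.14  1.17 -0.    1.57]
turn deg [-2.45284825e-03 -4.85535213e-03 -1.52011407e+02] row turn [-2.04404021e-04 -4.04612677e-04 -1.26676172e+01] dist 0.03871008929735107
[0.3, [0.0375, -0.0032, 0.0092], [-0.0, -0.0, -12.67]],[0.3, [0.0373, 0.0051, 0.0092], [-0.0, -0.0, -12.67]],[0.3, [0.0352, 0.0131, 0.0092], [-0.0, -0.0, -12.67]],[0.3, [0.0315, 0.0205, 0.0092], [-0.0, -0.0, -12.67]],[0.3, [0.0262, 0.0269, 0.0092], [-0.0, -0.0, -12.67]],[0.3, [0.0197, 0.032, 0.0092], [-0.0, -0.0, -12.67]],[0.3, [0.0122, 0.0356, 0.0092], [-0.0, -0.0, -12.67]],[0.3, [0.0041, 0.0374, 0.0092], [-0.0, -0.0, -12.67]],[0.3, [-0.0042, 0.0374, 0.0092], [-0.0, -0.0, -12.67]],[0.3, [-0.0123, 0.0355, 0.0092], [-0.0, -0.0, -12.67]],[0.3, [-0.0198, 0.032, 0.0092], [-0.0, -0.0, -12.67]],[0.3, [-0.0263, 0.0268, 0.0092], [-0.0, -0.0, -12.67]],
turn deg [-3.58706106e-03  1.81212736e-03  2.79885933e+01] row turn [-2.98921755e-04  1.51010614e-04  2.33238277e+00] dist 0.03871008929735107
[0.3, [0.0375, -0.0032, 0.0092], [-0.0, 0.0, 2.33]],[0.3, [0.0373, -0.0047, 0.0092], [-0.0, 0.0, 2.33]],[0.3, [0.0371, -0.0063, 0.0092], [-0.0, 0.0, 2.33]],[0.3, [0.0368, -0.0078, 0.0092], [-0.0, 0.0, 2.33]],[0.3, [0.0364, -0.0092, 0.0092], [-0.0, 0.0, 2.33]],[0.3, [0.036, -0.0107, 0.0092], [-0.0, 0.0, 2.33]],[0.3, [0.0356, -0.0122, 0.0092], [-0.0, 0.0, 2.33]],[0.3, [0.0351, -0.0136, 0.0092], [-0.0, 0.0, 2.33]],[0.3, [0.0345, -0.015, 0.0092], [-0.0, 0.0, 2.33]],[0.3, [0.0338, -0.0164, 0.0092], [-0.0, 0.0, 2.33]],[0.3, [0.0331, -0.0178, 0.0092], [-0.0, 0.0, 2.33]],[0.3, [0.0324, -0.0191, 0.0092], [-0.0, 0.0, 2.33]],
```

Emit:
apply_moves(
  steps=[
    [0.3,[0.0375,-0.0032,0.009],[0,0,2.33]],
    [0.3,[0.0373,-0.0047,0.009],[0,0,2.33]],
    [0.3,[0.0371,-0.0063,0.009],[0,0,2.33]],
    [0.3,[0.0368,-0.0078,0.009],[0,0,2.33]],
  ],
)

```text
t: 1.53
tcp_pos: [0.2934, -0.4459, 0.2141]
ee_rot: [3.135, 0.202, 0.001]
ft_force: [-0.7, -0.5, 0.5]
grip_width: 0.0597
gripper_force: 0.0
```

```bash
python3 - <<'E'
from h import *
st()
plan(np.array([.5715,-.3348,.14]),-101.1,8,0.3)
E
```

```text
t 1.53 tcp [ 0.2934 -0.4459  0.2141] yyaw -82.61 tilt 0.04 F [-0.7 -0.5  0.5] gw 0.0597 gf 0.0 q6 [-0.99  0.29 -0.19  1.09  0.    2.02]
turn deg [ 0.0302399  -0.02313626 18.48916508] row turn [ 0.00377999 -0.00289203  2.31114563] dist 0.038564201438761034
[0.3, [0.0363, -0.0093, 0.0093], [0.0, -0.0, 2.31]],[0.3, [0.0359, -0.0108, 0.0093], [0.0, -0.0, 2.31]],[0.3, [0.0354, -0.0122, 0.0093], [0.0, -0.0, 2.31]],[0.3, [0.0349, -0.0136, 0.0093], [0.0, -0.0, 2.31]],[0.3, [0.0343, -0.015, 0.0093], [0.0, -0.0, 2.31]],[0.3, [0.0337, -0.0164, 0.0093], [0.0, -0.0, 2.31]],[0.3, [0.033, -0.0177, 0.0093], [0.0, -0.0, 2.31]],[0.3, [0.0322, -0.019, 0.0093], [0.0, -0.0, 2.31]],
```

```bash
python3 - <<'E'
from h import *
plan(np.array([.5715,-.3348,.14]),78.9,23,0.3)
E
```

```text
turn deg [ 3.28953025e-02  4.29953154e-02 -1.61510826e+02] row turn [ 1.43023054e-03  1.86936154e-03 -7.02220983e+00] dist 0.013413635283047317
[0.3, [0.0126, -0.0032, 0.0032], [0.0, 0.0, -7.02]],[0.3, [0.0129, -0.0017, 0.0032], [0.0, 0.0, -7.02]],[0.3, [0.013, -0.0001, 0.0032], [0.0, 0.0, -7.02]],[0.3, [0.0129, 0.0015, 0.0032], [0.0, 0.0, -7.02]],[0.3, [0.0127, 0.0031, 0.0032], [0.0, 0.0, -7.02]],[0.3, [0.0122, 0.0046, 0.0032], [0.0, 0.0, -7.02]],[0.3, [0.0115, 0.0061, 0.0032], [0.0, 0.0, -7.02]],[0.3, [0.0107, 0.0074, 0.0032], [0.0, 0.0, -7.02]],[0.3, [0.0097, 0.0087, 0.0032], [0.0, 0.0, -7.02]],[0.3, [0.0086, 0.0098, 0.0032], [0.0, 0.0, -7.02]],[0.3, [0.0073, 0.0108, 0.0032], [0.0, 0.0, -7.02]],[0.3, [0.0059, 0.0116, 0.0032], [0.0, 0.0, -7.02]],[0.3, [0.0045, 0.0122, 0.0032], [0.0, 0.0, -7.02]],[0.3, [0.003, 0.0127, 0.0032], [0.0, 0.0, -7.02]],[0.3, [0.0014, 0.0129, 0.0032], [0.0, 0.0, -7.02]],[0.3, [-0.0002, 0.013, 0.0032], [0.0, 0.0, -7.02]],[0.3, [-0.0018, 0.0129, 0.0032], [0.0, 0.0, -7.02]],[0.3, [-0.0034, 0.0126, 0.0032], [0.0, 0.0, -7.02]],[0.3, [-0.0049, 0.0121, 0.0032], [0.0, 0.0, -7.02]],[0.3, [-0.0063, 0.0114, 0.0032], [0.0, 0.0, -7.02]],[0.3, [-0.0077, 0.0105, 0.0032], [0.0, 0.0, -7.02]],[0.3, [-0.0089, 0.0095, 0.0032], [0.0, 0.0, -7.02]],[0.3, [-0.01, 0.0084, 0.0032], [0.0, 0.0, -7.02]],
```

Emit:
apply_moves(
  steps=[
    [0.3,[0.0126,-0.0032,0.0032],[0,0,-7.02]],
    [0.3,[0.0129,-0.0017,0.0032],[0,0,-7.02]],
    [0.3,[0.013,-0.0001,0.0032],[0,0,-7.02]],
    [0.3,[0.0129,0.0015,0.0032],[0,0,-7.02]],
    [0.3,[0.0127,0.0031,0.0032],[0,0,-7.02]],
    [0.3,[0.0122,0.0046,0.0032],[0,0,-7.02]],
    [0.3,[0.0115,0.0061,0.0032],[0,0,-7.02]],
    [0.3,[0.0107,0.0074,0.0032],[0,0,-7.02]],
    [0.3,[0.0097,0.0087,0.0032],[0,0,-7.02]],
    [0.3,[0.0086,0.0098,0.0032],[0,0,-7.02]],
    [0.3,[0.0073,0.0108,0.0032],[0,0,-7.02]],
    [0.3,[0.0059,0.0116,0.0032],[0,0,-7.02]],
  ],
)

```text
t: 2.53
tcp_pos: [0.4378, -0.3878, 0.1757]
ee_rot: [-2.179, -2.263, -0.0]
ft_force: [-0.2, -0.6, 0.3]
grip_width: 0.0595
gripper_force: 0.0
```

Emit:
apply_moves(
  steps=[
    [0.3,[0.0045,0.0122,0.0032],[0,0,-7.02]],
    [0.3,[0.003,0.0127,0.0032],[0,0,-7.02]],
    [0.3,[0.0014,0.0129,0.0032],[0,0,-7.02]],
    [0.3,[-0.0002,0.013,0.0032],[0,0,-7.02]],
    [0.3,[-0.0018,0.0129,0.0032],[0,0,-7.02]],
    [0.3,[-0.0034,0.0126,0.0032],[0,0,-7.02]],
    [0.3,[-0.0049,0.0121,0.0032],[0,0,-7.02]],
    [0.3,[-0.0063,0.0114,0.0032],[0,0,-7.02]],
    [0.3,[-0.0077,0.0105,0.0032],[0,0,-7.02]],
    [0.3,[-0.0089,0.0095,0.0032],[0,0,-7.02]],
    [0.3,[-0.01,0.0084,0.0032],[0,0,-7.02]],
    [0.3,[0,0,0],[0,0,0]],
  ],
)

```text
t: 3.53
tcp_pos: [0.5719, -0.3335, 0.1397]
ee_rot: [0.294, 3.127, 0.001]
ft_force: [-0.1, -0.8, 0.8]
grip_width: 0.06
gripper_force: 0.0
```

```bash
python3 - <<'E'
from h import *
st()
d=snap('wrist','w1.png'); print(d['intrinsics'])
print([(x['xyz'],x['p']) for x in env.spot_in('wrist','pallet_grip')])
# project expected points via fisheye
def fe(P):
    E=np.array(d['extrinsics']);K=np.array(d['intrinsics']);c=(E[:3,:3]@np.array(P))+E[:3,3];c=c*[1,-1,-1]
    th=np.arctan2(np.hypot(c[0],c[1]),c[2]);u=c[:2]/np.hypot(c[0],c[1])*th
    return u*K[0,0]+K[:2,2]
print('grip top',fe([.5715,-.3348,.05]),'standoff',fe([.5907,-.2366,.022]))
E
```

```text
t 3.53 tcp [ 0.5719 -0.3335  0.1397] yyaw 79.26 tilt 0.05 F [-0.1 -0.8  0.8] gw 0.06 gf 0.0 q6 [-0.53  0.55  0.03  1.05  0.   -0.34]
[[371.64829954   0.         319.86518649]
 [  0.         371.64829954 235.93189123]
 [  0.           0.           1.        ]]
[([0.4249, -0.0561, 0.0127], 0.84), ([0.5781, -0.2847, 0.0176], 0.74)]
grip top [318.11192634 248.04579567] standoff [459.97856525 236.31097028]
```

View pics/w1.png

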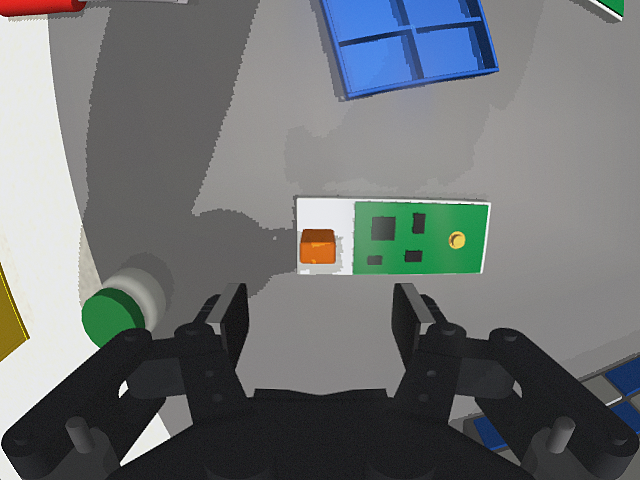

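The wrist view shows grip at about (318,246), standoff (457,239), and slab corners (298,198), (297,273), (490,203), (484,273). This agrees with the estimate, so I'll refine from here.

```bash
cat >> h.py <<'E'
def fe(d,P):
    E=np.array(d['extrinsics']);K=np.array(d['intrinsics']);c=(E[:3,:3]@np.array(P).T).T+E[:3,3];c=c*[1,-1,-1]
    r=np.hypot(c[:,0],c[:,1]); return c[:,:2]/r[:,None]*np.arctan2(r,c[:,2])[:,None]*K[0,0]+K[:2,2]
def T(p,P):
    c,s=np.cos(p[2]),np.sin(p[2]); P=np.array(P)
    return np.c_[p[0]+c*P[:,0]-s*P[:,1],p[1]+s*P[:,0]+c*P[:,1],P[:,2]]
E
python3 - <<'E'
from h import *
from scipy.optimize import least_squares
d=snap('wrist')
P=[(-.115,.028,.014),(-.115,-.028,.014),(.027,.028,.014),(.027,-.028,.014),(0,0,.022)]
uv=np.array([(298,198),(297,273),(490,203),(484,273),(457,239)])
r=least_squares(lambda x:(fe(d,T(x,P))-uv).ravel(),[.59,-.237,1.377])
print(r.x,np.degrees(r.x[2]),r.fun.round(1)); g=T(r.x,[(-.1,0,0)])[0]; print('grip',g, fe(d,T(r.x,[(-.1,0,.05)])))
plan(np.array([g[0],g[1],.038]),np.degrees(r.x[2]),6,0.3)
E
```

```text
[ 0.59248131 -0.23862919  1.36685137] 78.3148146772029 [-1.8 -1.2 -0.2  1.1  1.7 -1.7 -1.2  0.2  1.9  1.9]
grip [ 0.5722279  -0.33655671  0.        ] [[317.6706725  252.55813918]]
turn deg [-0.00922589 -0.05232076  0.5595525 ] row turn [-0.00153765 -0.00872013  0.09325875] dist 0.017104454754517953
[0.3, [-0.0005, -0.0002, 0.0171], [-0.0, -0.01, 0.09]],[0.3, [-0.0005, -0.0002, 0.0171], [-0.0, -0.01, 0.09]],[0.3, [-0.0005, -0.0002, 0.0171], [-0.0, -0.01, 0.09]],[0.3, [-0.0005, -0.0002, 0.0171], [-0.0, -0.01, 0.09]],[0.3, [-0.0005, -0.0002, 0.0171], [-0.0, -0.01, 0.09]],[0.3, [-0.0005, -0.0002, 0.0171], [-0.0, -0.01, 0.09]],
```

Emit:
apply_moves(
  steps=[
    [0.3,[-0.0003,-0.0003,0.017],[0,0,0.2]],
    [0.3,[-0.0003,-0.0003,0.017],[0,0,0.2]],
    [0.3,[-0.0003,-0.0003,0.017],[0,0,0]],
    [0.3,[-0.0003,-0.0003,0.017],[0,0,0]],
    [0.3,[-0.0003,-0.0003,0.017],[0,0,0]],
    [0.3,[-0.0003,-0.0003,0.0165],[0,0,0]],
    [0.3,[0,0,0],[0,0,0]],
    [0.9,[0,0,0],[0,0,0]],
    [0.9,[0,0,0],[0,0,0]],
    [0.9,[0,0,0],[0,0,0]],
    [0.9,[0,0,0],[0,0,0]],
    [0.9,[0,0,0],[0,0,0]],
  ],
  squeeze=50,
)

```text
t: 4.68
tcp_pos: [0.5725, -0.3374, 0.041]
ee_rot: [0.312, 3.123, -0.002]
ft_force: [-1.3, -0.9, 5.4]
grip_width: 0.0211
gripper_force: 49.8
```

```bash
python3 - <<'E'
from h import *
st()
E
```

```text
t 4.68 tcp [ 0.5725 -0.3374  0.041 ] yyaw 78.61 tilt 0.18 F [-1.3 -0.9  5.4] gw 0.0211 gf 49.8 q6 [-0.53  0.63 -0.1   0.84 -0.   -0.33]
```

```bash
python3 - <<'E'
from h import *
pr=[.5481,.1236,1.6503]
g=T(pr,[(-.235,0,.09)])[0]; print(g)
plan(g,94.55,10,0.9,(np.array([.5725,-.3374,.09]),78.61))
E
```

```text
[ 0.56676369 -0.11065769  0.09      ]
turn deg [  0.     0.   -15.94] row turn [ 0.     0.    -1.594] dist 0.022681485624820107
[0.9, [0.005, 0.0221, 0.0], [0.0, 0.0, -1.59]],[0.9, [0.0044, 0.0222, 0.0], [0.0, 0.0, -1.59]],[0.9, [0.0038, 0.0224, 0.0], [0.0, 0.0, -1.59]],[0.9, [0.0032, 0.0225, 0.0], [0.0, 0.0, -1.59]],[0.9, [0.0026, 0.0225, 0.0], [0.0, 0.0, -1.59]],[0.9, [0.0019, 0.0226, 0.0], [0.0, 0.0, -1.59]],[0.9, [0.0013, 0.0226, 0.0], [0.0, 0.0, -1.59]],[0.9, [0.0007, 0.0227, 0.0], [0.0, 0.0, -1.59]],[0.9, [0.0, 0.0227, 0.0], [0.0, 0.0, -1.59]],[0.9, [-0.0006, 0.0227, 0.0], [0.0, 0.0, -1.59]],
```

Emit:
apply_moves(
  steps=[
    [0.9,[0,0,-0.008],[0,0,0]],
    [0.9,[0,0,-0.015],[0,0,0]],
    [0.9,[0,0,-0.015],[0,0,0]],
    [0.9,[0,0,-0.014],[0,0,0]],
    [0.9,[0,0,0],[0,0,0]],
  ],
)

```text
t: 5.1
tcp_pos: [0.5731, -0.3376, 0.0945]
ee_rot: [0.311, 3.122, -0.003]
ft_force: [0.4, -0.1, -1.7]
grip_width: 0.0211
gripper_force: 49.1
```

Emit:
apply_moves(
  steps=[
    [0.9,[0.003,0.0115,0],[0,0,-1.6]],
    [0.9,[0.0047,0.0222,0],[0,0,-1.6]],
    [0.9,[0.0038,0.0224,0],[0,0,-1.6]],
    [0.9,[0.0032,0.0225,0],[0,0,-1.6]],
    [0.9,[0.0026,0.0225,0],[0,0,-1.6]],
    [0.9,[0.0019,0.0226,0],[0,0,-1.6]],
    [0.9,[0.0013,0.0226,0],[0,0,-1.6]],
    [0.9,[0.0007,0.0227,0],[0,0,-1.6]],
    [0.9,[0,0.0227,0],[0,0,-1.6]],
    [0.9,[-0.0006,0.0227,0],[0,0,-1.6]],
    [0.9,[0,0.0115,0],[0,0,0]],
    [0.9,[0,0,0],[0,0,0]],
  ],
)

```text
t: 6.1
tcp_pos: [0.5626, -0.1062, 0.0901]
ee_rot: [0.132, -3.136, -0.002]
ft_force: [-0.9, 0.1, -2.4]
grip_width: 0.021
gripper_force: 49.3
```

```bash
python3 - <<'E'
from h import *
st()
d=snap('wrist','w2.png')
pr=[.5481,.1236,1.6503]
P=[(-.095,.075,.03),(-.095,-.075,.03),(-.07,.03,.038),(-.07,-.03,.038),(-.095,.04,.038),(-.095,-.04,.038)]
print(fe(d,T(pr,P)).round())
E
```

```text
t 6.1 tcp [ 0.5626 -0.1062  0.0901] yyaw 94.83 tilt 0.19 F [-0.9  0.1 -2.4] gw 0.021 gf 49.3 q6 [-0.19  0.45 -0.29  0.83  0.   -0.27]
[[560. 143.]
 [520. 372.]
 [591. 224.]
 [572. 316.]
 [562. 206.]
 [538. 333.]]
```

View pics/w2.png

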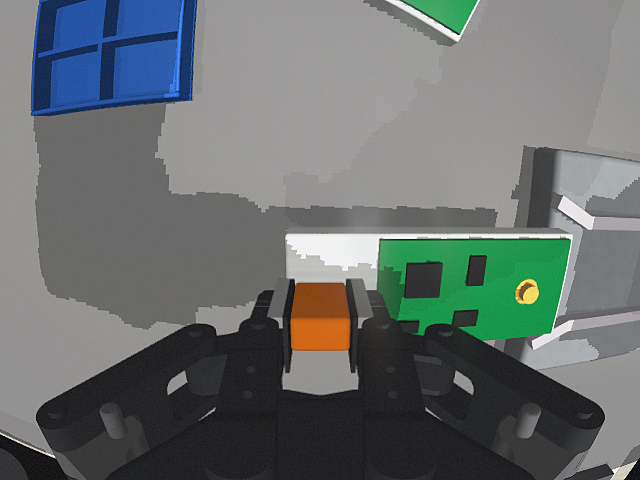

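```bash
python3 - <<'E'
from h import *
from scipy.optimize import least_squares
d=snap('wrist'); cv2.imwrite('pics/c3.png',np.hstack([cv2.resize(d['image'][190:390,440:640],None,fx=3,fy=3,interpolation=cv2.INTER_CUBIC)]))
pr=[.5481,.1236,1.6503]
P=np.array([(-.115,.028,.014),(.027,.028,.014),(.027,-.028,.014),(0,0,.022)])
uv=np.array([(286,234),(573,236),(557,334),(527,290)])
r=least_squares(lambda x:np.r_[(fe(d,T(x,P+[0,0,x[3]]))-uv).ravel(),(x[3]-.049)/.002],[.555,-.006,1.65,.049])
print(r.x,np.degrees(r.x[2]),r.fun.round(1))
x=r.x; c,s=np.cos(pr[2]),np.sin(pr[2]); dd=x[:2]-pr[:2]; print('in press',c*dd[0]+s*dd[1],-s*dd[0]+c*dd[1],np.degrees(x[2]-pr[2]))
E
```

```text
[ 0.55706269 -0.00789274  1.65611857  0.04771905] 94.88860471198198 [-0.1 -0.   0.4 -2.7 -4.3 -2.   3.5  4.2 -0.6]
in press -0.13178920348671178 0.0015087671327504559 0.33337978154221337
```

View pics/c3.png

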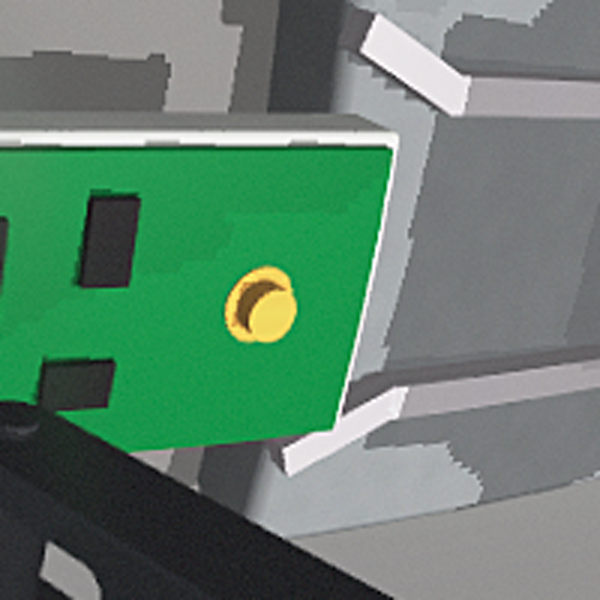

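```bash
python3 - <<'E'
from h import *
from scipy.optimize import least_squares
d=snap('wrist')
pr=[.5481,.1236,1.6503]
P=np.array([(-.115,.028,.014),(.027,.028,.014),(0,0,.022),(0,0,.017),(.025,-.028,.014)])
uv=np.array([(286,234),(572.7,235),(529.5,295.5),(525.5,291.5),(553,332)])
for zz in (.045,.049,.053):
  r=least_squares(lambda x:(fe(d,T(x,P+[0,0,zz]))-uv).ravel(),[.555,-.006,1.65])
  x=r.x; c,s=np.cos(pr[2]),np.sin(pr[2]); dd=x[:2]-pr[:2]; print(zz,'in press',c*dd[0]+s*dd[1],-s*dd[0]+c*dd[1],np.degrees(x[2]-pr[2]),r.fun.round(1))
print(fe(d,T(pr,[(-.07,.03,.03),(-.07,.03,.038),(-.07,-.03,.03),(-.07,-.03,.038),(0,.03,.038),(0,-.03,.038)])).round(1))
st()
t=env.read_state()['tcp_pos'];dd=t[:2]-pr[:2];print('tcp in press',c*dd[0]+s*dd[1],-s*dd[0]+c*dd[1])
E
```

```text
0.045 in press -0.13152487059876816 -0.00043412704467131295 0.2873541407891005 [ 3.7  1.4 -1.  -0.6 -0.1 -1.2 -0.8 -1.1 -4.3 -0.2]
0.049 in press -0.13318563938113212 0.0009070832854277226 0.22407706963862686 [-0.9  0.5  1.5 -1.   1.6 -0.3  0.7 -0.3 -2.6  1.4]
0.053 in press -0.13482652454792043 0.0022364466808678617 0.16168825451185112 [-5.8 -0.4  4.2 -1.5  3.4  0.7  2.3  0.6 -0.7  3.1]
[[586.2 218.7]
 [594.  221.7]
 [568.7 307.9]
 [575.3 313.1]
 [659.6 223.7]
 [641.3 304.1]]
t 6.25 tcp [ 0.564  -0.1095  0.0908] yyaw 94.62 tilt 0.05 F [ 0.3  0.1 -1.5] gw 0.0209 gf 49.3 q6 [-0.19  0.45 -0.28  0.83 -0.   -0.27]
tcp in press -0.2336677687188888 0.0026727261542814386
```

Emit:
apply_moves(
  steps=[
    [0.9,[-0.0008,0,0.005],[0,0,0]],
    [0.9,[-0.0007,0,0.005],[0,0,0]],
    [0.9,[0,0,0.005],[0,0,0]],
    [0.9,[0,0,0],[0,0,0]],
    [0.9,[0,0,0],[0,0,0]],
    [0.9,[0,0.006,0],[0,0,0]],
    [0.9,[0,0.006,0],[0,0,0]],
    [0.9,[0,0.006,0],[0,0,0]],
    [0.9,[0,0.006,0],[0,0,0]],
    [0.9,[0,0,0],[0,0,0]],
    [0.9,[0,0,0],[0,0,0]],
  ],
)

```text
t: 7.17
tcp_pos: [0.5638, -0.0845, 0.0764]
ee_rot: [-0.129, 3.139, -0.0]
ft_force: [-0.3, 0.4, -2.1]
grip_width: 0.0209
gripper_force: 49.3
```

```bash
cat >> h.py <<'E'
pr=[.5481,.1236,1.6503]
def inp(p):
    c,s=np.cos(pr[2]),np.sin(pr[2]); dd=np.array(p[:2])-pr[:2]; return np.round([c*dd[0]+s*dd[1],-s*dd[0]+c*dd[1]],4)
E
python3 - <<'E'
from h import *
st(); print(inp(env.read_state()['tcp_pos']))
E
```

```text
t 7.17 tcp [ 0.5638 -0.0845  0.0764] yyaw 94.7 tilt 0.02 F [-0.3  0.4 -2.1] gw 0.0209 gf 49.3 q6 [-0.15  0.46 -0.32  0.79 -0.   -0.23]
[-0.2087  0.0009]
```

Emit:
apply_moves(
  steps=[
    [0.9,[0,0,0.0015],[0,0,0]],
    [0.9,[0,0,0.0015],[0,0,0]],
    [0.9,[0,0,0.0015],[0,0,0]],
    [0.9,[0,0,0],[0,0,0]],
    [0.9,[0,0.005,0],[0,0,0]],
    [0.9,[0,0.005,0],[0,0,0]],
    [0.9,[0,0.005,0],[0,0,0]],
    [0.9,[0,0.005,0],[0,0,0]],
    [0.9,[0,0,0],[0,0,0]],
  ],
)

```text
t: 7.92
tcp_pos: [0.5623, -0.0639, 0.0718]
ee_rot: [-0.129, 3.139, 0.001]
ft_force: [0.5, 0.4, -2.4]
grip_width: 0.021
gripper_force: 49.3
```

```bash
python3 - <<'E'
from h import *
st(); print(inp(env.read_state()['tcp_pos']),env.read_state()['wrist_torque'])
d=snap('wrist','w3.png')
cv2.imwrite('pics/c4.png',cv2.resize(d['image'][180:400,400:640],None,fx=2.5,fy=2.5,interpolation=cv2.INTER_CUBIC))
E
```

```text
t 7.92 tcp [ 0.5623 -0.0639  0.0718] yyaw 94.7 tilt 0.05 F [ 0.5  0.4 -2.4] gw 0.021 gf 49.3 q6 [-0.11  0.46 -0.33  0.78  0.   -0.2 ]
[-0.188   0.0008] [-0.02277805 -0.17236949 -0.06598391]
```

View pics/c4.png

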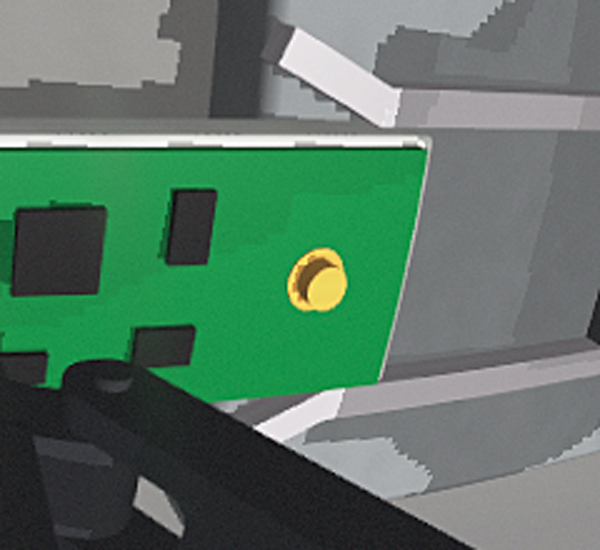

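The crop shows the nose at the rail mouth, with its corner at (430,140) in the crop. It looks centred between the rails, so I'll keep sliding.

Emit:
apply_moves(
  steps=[
    [0.9,[0,0.006,0],[0,0,0]],
    [0.9,[0,0.006,0],[0,0,0]],
    [0.9,[0,0.006,0],[0,0,0]],
    [0.9,[0,0.006,0],[0,0,0]],
    [0.9,[0,0.006,0],[0,0,0]],
    [0.9,[0,0.006,0],[0,0,0]],
    [0.9,[0,0,0],[0,0,0]],
  ],
)

```text
t: 8.55
tcp_pos: [0.5593, -0.0279, 0.0718]
ee_rot: [-0.129, 3.139, 0.002]
ft_force: [0.7, 0.8, -1.3]
grip_width: 0.0214
gripper_force: 49.3
```

```bash
python3 - <<'E'
from h import *
st(); print(inp(env.read_state()['tcp_pos']),env.read_state()['wrist_torque'])
E
```

```text
t 8.55 tcp [ 0.5593 -0.0279  0.0718] yyaw 94.7 tilt 0.06 F [ 0.7  0.8 -1.3] gw 0.0214 gf 49.3 q6 [-0.05  0.45 -0.35  0.77  0.   -0.13]
[-0.1519  0.0008] [ 0.06476296 -0.20365878 -0.13114347]
```

Emit:
apply_moves(
  steps=[
    [0.9,[0,0.007,0],[0,0,0]],
    [0.9,[0,0.007,0],[0,0,0]],
    [0.9,[0,0.007,0],[0,0,0]],
    [0.9,[0,0.007,0],[0,0,0]],
    [0.9,[0,0.007,0],[0,0,0]],
    [0.9,[0,0.007,0],[0,0,0]],
    [0.9,[0,0.002,0],[0,0,0]],
    [0.9,[0,0,0],[0,0,0]],
  ],
)

```text
t: 9.22
tcp_pos: [0.5558, 0.0156, 0.0717]
ee_rot: [-0.129, 3.139, 0.001]
ft_force: [1.3, 1.2, -2.3]
grip_width: 0.0211
gripper_force: 49.3
```

```bash
python3 - <<'E'
from h import *
st(); print(inp(env.read_state()['tcp_pos']),env.read_state()['wrist_torque'])
E
```

```text
t 9.22 tcp [0.5558 0.0156 0.0717] yyaw 94.69 tilt 0.04 F [ 1.3  1.2 -2.3] gw 0.0211 gf 49.3 q6 [ 0.03  0.45 -0.36  0.77  0.   -0.05]
[-0.1083  0.0009] [ 0.05941933 -0.29279407 -0.21209895]
```

Now lower gently onto the bed, then push the last few mm to feel the stop.

Emit:
apply_moves(
  steps=[
    [0.9,[0,0.002,0.0007],[0,0,0]],
    [0.9,[0,0.002,0.0007],[0,0,0]],
    [0.9,[0,0.002,0],[0,0,0]],
    [0.9,[0,0,0],[0,0,0]],
  ],
)

```text
t: 9.55
tcp_pos: [0.5557, 0.0203, 0.071]
ee_rot: [-0.127, 3.138, -0.001]
ft_force: [0.4, -2.9, 4.9]
grip_width: 0.0209
gripper_force: 50.2
```

Emit:
apply_moves(
  steps=[
    [0.9,[0,0.001,0],[0,0,0]],
    [0.9,[0,0.001,0],[0,0,0]],
    [0.9,[0,0,0],[0,0,0]],
  ],
)

```text
t: 9.8
tcp_pos: [0.5556, 0.022, 0.071]
ee_rot: [-0.126, 3.138, -0.002]
ft_force: [0.7, -2.7, 5.7]
grip_width: 0.021
gripper_force: 50.3
```

```bash
python3 - <<'E'
from h import *
st(); print(inp(env.read_state()['tcp_pos']),env.read_state()['wrist_torque'])
E
```

```text
t 9.8 tcp [0.5556 0.022  0.071 ] yyaw 94.61 tilt 0.09 F [ 0.7 -2.7  5.7] gw 0.021 gf 50.3 q6 [ 0.04  0.45 -0.36  0.76 -0.   -0.04]
[-0.1019  0.0006] [-0.45547606 -0.12462971 -0.04922031]
```

Emit:
apply_moves(
  steps=[
    [0.9,[0,0.001,0],[0,0,0]],
    [0.9,[0,0.001,0],[0,0,0]],
    [0.9,[0,0.001,0],[0,0,0]],
    [0.9,[0,0,0],[0,0,0]],
  ],
)

```text
t: 10.13
tcp_pos: [0.5553, 0.0234, 0.0711]
ee_rot: [-0.124, 3.138, -0.007]
ft_force: [0.2, -8.2, 5.4]
grip_width: 0.0208
gripper_force: 50.3
```

Emit:
apply_moves(
  steps=[
    [0.9,[0,0.001,0],[0,0,0]],
    [0.9,[0,0.001,0],[0,0,0]],
    [0.9,[0,0,0],[0,0,0]],
  ],
)

```text
t: 10.38
tcp_pos: [0.5552, 0.0235, 0.0712]
ee_rot: [-0.123, 3.138, -0.013]
ft_force: [0.2, -13.8, 6.2]
grip_width: 0.0212
gripper_force: 50.5
```

Emit:
apply_moves(
  steps=[
    [0.9,[0,0,-0.001],[0,0,0]],
    [0.9,[0,0,-0.001],[0,0,0]],
    [0.9,[0,0,0],[0,0,0]],
    [0.5,[0,0,0],[0,0,0]],
    [0.4,[0,0,0],[0,0,0]],
    [0.4,[0,0,0],[0,0,0]],
    [0.4,[0,0,0],[0,0,0]],
  ],
)

```text
t: 10.97
tcp_pos: [0.554, 0.0247, 0.0719]
ee_rot: [0.123, -3.138, 0.008]
ft_force: [-0.3, -11.4, 1.1]
grip_width: 0.0513
gripper_force: 0.0
```

```bash
python3 - <<'E'
from h import *
st(); print(inp(env.read_state()['tcp_pos']))
E
```

```text
t 10.97 tcp [0.554  0.0247 0.0719] yyaw 94.5 tilt 0.32 F [ -0.3 -11.4   1.1] gw 0.0513 gf 0.0 q6 [ 0.05  0.44 -0.36  0.77 -0.01 -0.03]
[-0.0991  0.002 ]
```

Emit:
apply_moves(
  steps=[
    [0.4,[0,0,0],[0,0,0]],
  ],
)

```text
t: 11.05
tcp_pos: [0.554, 0.0247, 0.072]
ee_rot: [0.123, -3.138, 0.008]
ft_force: [0.4, -11.7, 0.7]
grip_width: 0.0516
gripper_force: 0.0
```

```bash
python3 - <<'E'
from h import *
st(); print(inp(env.read_state()['tcp_pos']))
d=snap('wrist','w4.png')
E
```

```text
t 11.05 tcp [0.554  0.0247 0.072 ] yyaw 94.5 tilt 0.31 F [  0.4 -11.7   0.7] gw 0.0516 gf 0.0 q6 [ 0.05  0.44 -0.36  0.77 -0.01 -0.03]
[-0.0991  0.002 ]
```

View pics/w4.png

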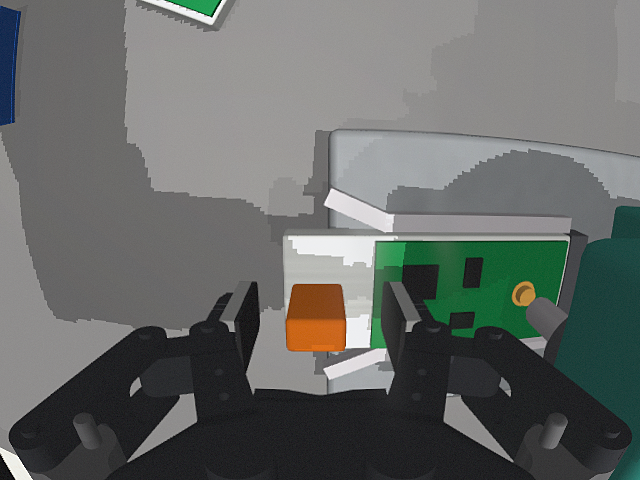

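The wrist view shows the gripper's right knuckle at (620,450) touching the teal head. The pallet nose at (569,238) is beside the stop block. I'll back off, then check that the pallet is home by pushing the post from behind with closed fingers.

Emit:
apply_moves(
  steps=[
    [0.4,[0,-0.003,0],[0,0,0]],
    [0.4,[0,-0.004,0],[0,0,0]],
    [0.4,[0,0,0],[0,0,0]],
    [0.4,[0,0,-0.02],[0,0,0]],
    [0.4,[0,0,-0.02],[0,0,0]],
    [0.4,[0,0,-0.015],[0,0,0]],
    [1,[0,-0.02,0],[0,0,0]],
    [1,[0,-0.02,0],[0,0,0]],
    [1,[0,0,0],[0,0,0]],
    [1,[0,0,0],[0,0,0]],
  ],
)

```text
t: 11.93
tcp_pos: [0.5583, -0.0194, 0.1272]
ee_rot: [0.125, -3.139, -0.002]
ft_force: [0.5, -0.8, 0.0]
grip_width: 0.003
gripper_force: 0.0
```

```bash
python3 - <<'E'
from h import *
st(); print(inp(env.read_state()['tcp_pos']))
E
```

```text
t 11.93 tcp [ 0.5583 -0.0194  0.1272] yyaw 94.56 tilt 0.07 F [ 0.5 -0.8  0. ] gw 0.003 gf 0.0 q6 [-0.04  0.4  -0.27  0.9   0.   -0.11]
[-0.1434  0.0012]
```

Emit:
apply_moves(
  steps=[
    [1,[0,0,0.018],[0,0,0]],
    [1,[0,0,0.018],[0,0,0]],
    [1,[0,0,0.016],[0,0,0]],
    [1,[0,0,0],[0,0,0]],
    [1,[0,0.004,0],[0,0,0]],
    [1,[0,0.004,0],[0,0,0]],
    [1,[0,0.002,0],[0,0,0]],
    [1,[0,0,0],[0,0,0]],
  ],
)

```text
t: 12.6
tcp_pos: [0.5585, -0.0085, 0.0764]
ee_rot: [-0.129, 3.137, 0.0]
ft_force: [-0.3, 0.7, 0.5]
grip_width: 0.0001
gripper_force: 0.0
```

Emit:
apply_moves(
  steps=[
    [1,[0,0.002,0],[0,0,0]],
    [1,[0,0.002,0],[0,0,0]],
    [1,[0,0,0],[0,0,0]],
  ],
)

```text
t: 12.85
tcp_pos: [0.5575, -0.005, 0.0757]
ee_rot: [-0.127, 3.138, 0.0]
ft_force: [-0.1, 0.3, -0.4]
grip_width: 0.0
gripper_force: 0.0
```

Emit:
apply_moves(
  steps=[
    [1,[0,0.002,0],[0,0,0]],
    [1,[0,0.001,0],[0,0,0]],
    [1,[0,0,0],[0,0,0]],
  ],
)

```text
t: 13.1
tcp_pos: [0.557, -0.0022, 0.0753]
ee_rot: [0.127, -3.139, -0.0]
ft_force: [-0.4, 0.4, 0.5]
grip_width: 0.0001
gripper_force: 0.0
```

Emit:
apply_moves(
  steps=[
    [1,[0,0.0015,0],[0,0,0]],
    [1,[0,0.0015,0],[0,0,0]],
    [1,[0,0,0],[0,0,0]],
  ],
)

```text
t: 13.35
tcp_pos: [0.557, -0.0012, 0.0754]
ee_rot: [-0.125, 3.139, -0.007]
ft_force: [-0.2, -6.7, 0.1]
grip_width: -0.0002
gripper_force: 3.1
```

Emit:
apply_moves(
  steps=[
    [1,[0,0.0015,0],[0,0,0]],
    [1,[0,0.0015,0],[0,0,0]],
    [1,[0,0,0],[0,0,0]],
  ],
)

```text
t: 13.6
tcp_pos: [0.5571, -0.0009, 0.0758]
ee_rot: [-0.123, 3.139, -0.017]
ft_force: [0.7, -13.6, 2.2]
grip_width: -0.0
gripper_force: 6.8
```

Emit:
apply_moves(
  steps=[
    [1,[0,0.0015,0],[0,0,0]],
    [1,[0,0.0015,0],[0,0,0]],
    [1,[0,0,0],[0,0,0]],
  ],
)

```text
t: 13.85
tcp_pos: [0.5571, -0.0007, 0.0762]
ee_rot: [-0.12, 3.138, -0.026]
ft_force: [0.0, -20.9, 5.0]
grip_width: 0.0
gripper_force: 10.6
```

Emit:
apply_moves(
  steps=[
    [1,[0,-0.006,0],[0,0,0]],
    [1,[0,-0.012,0],[0,0,0]],
    [1,[0,0,0],[0,0,0]],
    [0.3,[0,0,-0.035],[0,0,0]],
    [0.3,[0,0,-0.038],[0,0,0]],
    [0.3,[0,0,-0.038],[0,0,0]],
    [0.3,[0,0,-0.038],[0,0,0]],
    [0.3,[0,0,-0.038],[0,0,0]],
    [0.3,[0,0,-0.037],[0,0,0]],
    [0.3,[0,0,0],[0,0,0]],
  ],
)

```text
t: 14.68
tcp_pos: [0.5613, -0.0108, 0.3074]
ee_rot: [-0.127, 3.125, 0.0]
ft_force: [1.8, -0.6, 0.5]
grip_width: 0.0598
gripper_force: 0.0
```

```bash
python3 - <<'E'
from h import *
st(); plan(np.array([.4855,.1898,.30]),94.55,8,0.3)
E
```

```text
t 14.68 tcp [ 0.5613 -0.0108  0.3074] yyaw 94.65 tilt 0.78 F [ 1.8 -0.6  0.5] gw 0.0598 gf 0.0 q6 [-0.02  0.3   0.06  1.32  0.   -0.1 ]
turn deg [-0.02056996  0.77739472  0.10320703] row turn [-0.00257124  0.09717434  0.01290088] dist 0.026825576656393953
[0.3, [0.0074, 0.0258, 0.0008], [-0.0, 0.1, 0.01]],[0.3, [0.0074, 0.0258, 0.0008], [-0.0, 0.1, 0.01]],[0.3, [0.0074, 0.0258, 0.0008], [-0.0, 0.1, 0.01]],[0.3, [0.0074, 0.0258, 0.0009], [-0.0, 0.1, 0.01]],[0.3, [0.0074, 0.0258, 0.0009], [-0.0, 0.1, 0.01]],[0.3, [0.0074, 0.0258, 0.0009], [-0.0, 0.1, 0.01]],[0.3, [0.0074, 0.0258, 0.0009], [-0.0, 0.1, 0.01]],[0.3, [0.0074, 0.0258, 0.0009], [-0.0, 0.1, 0.01]],
```

Emit:
apply_moves(
  steps=[
    [0.3,[0.0074,0.0258,0.0008],[0,0,0]],
    [0.3,[0.0074,0.0258,0.0008],[0,0,0]],
    [0.3,[0.0074,0.0258,0.0008],[0,0,0]],
    [0.3,[0.0074,0.0258,0.0008],[0,0,0]],
    [0.3,[0.0074,0.0258,0.0008],[0,0,0]],
    [0.3,[0.0074,0.0258,0.0008],[0,0,0]],
    [0.3,[0.0074,0.0258,0.0008],[0,0,0]],
    [0.3,[0.0074,0.0258,0.0008],[0,0,0]],
    [0.3,[0,0,0],[0,0,0]],
    [0.3,[0,0,0],[0,0,0]],
  ],
)

```text
t: 15.52
tcp_pos: [0.4814, 0.191, 0.2925]
ee_rot: [0.132, -3.138, -0.0]
ft_force: [1.1, -0.3, 0.2]
grip_width: 0.0597
gripper_force: 0.0
```

```bash
python3 - <<'E'
from h import *
st()
d=snap('wrist','w5.png'); im=d['image']
for n in ('knob_mid','flywheel','wheel_axis','bumper'): print(n,[(np.round(x['xyz'],4),round(x['p'],2)) for x in env.spot_in('wrist',n)])
k=[[.4855,.1898,.25],[.4855,.1898,.23],[.5433,.1834,.20]]
uv=fe(d,k); print(uv.round(1))
for p in uv: cv2.drawMarker(im,tuple(int(v) for v in p),(0,255,255),0,8,1)
cv2.imwrite('pics/w5m.png',im)
E
```

```text
t 15.52 tcp [0.4814 0.191  0.2925] yyaw 94.81 tilt 0.04 F [ 1.1 -0.3  0.2] gw 0.0597 gf 0.0 q6 [ 0.38  0.23 -0.06  1.27  0.    0.29]
knob_mid [(array([0.4827, 0.1923, 0.25  ]), 0.61), (array([0.508 , 0.1862, 0.1995]), 0.49)]
flywheel [(array([0.526 , 0.1861, 0.1991]), 0.81)]
wheel_axis [(array([0.4279, 0.4633, 0.01  ]), 0.75), (array([0.5059, 0.1819, 0.1961]), 0.64)]
bumper []
[[318.  285.6]
 [318.1 271. ]
 [301.7 334.8]]
```

View pics/w5m.png

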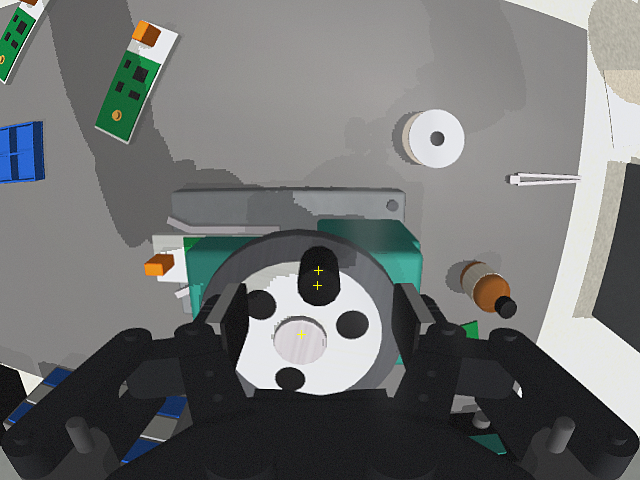

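Here the knob top is centred at about (320,284) and the hub at (300,341), so the knob is at (0.486, 0.191). The pallet still looks home, with its grip at (158,264). Next I'll descend and grasp the knob.

Emit:
apply_moves(
  steps=[
    [0.3,[-0.002,0,0.015],[0,0,0]],
    [0.3,[-0.0025,0,0.015],[0,0,0]],
    [0.3,[0,0,0.015],[0,0,0]],
    [0.3,[0,0,0.012],[0,0,0]],
    [0.3,[0,0,0],[0,0,0]],
    [0.3,[0,0,0],[0,0,0]],
  ],
  squeeze=30,
)

```text
t: 16.27
tcp_pos: [0.4865, 0.1891, 0.2355]
ee_rot: [0.125, -3.138, 0.001]
ft_force: [0.5, 0.1, 0.0]
grip_width: 0.06
gripper_force: 0.0
```

```bash
python3 - <<'E'
from h import *
st()
E
```

```text
t 16.27 tcp [0.4865 0.1891 0.2355] yyaw 94.56 tilt 0.09 F [0.5 0.1 0. ] gw 0.06 gf 0.0 q6 [ 0.37  0.26 -0.17  1.14  0.    0.29]
```

Emit:
apply_moves(
  steps=[
    [0.9,[0,0.001,0],[0,0,0]],
    [0.9,[0,0,0],[0,0,0]],
    [0.9,[0,0,0],[0,0,0]],
    [0.9,[0,0,0],[0,0,0]],
    [0.9,[0,0,0],[0,0,0]],
  ],
  squeeze=35,
)

```text
t: 16.68
tcp_pos: [0.4872, 0.191, 0.237]
ee_rot: [-0.127, 3.137, 0.0]
ft_force: [-0.1, -1.0, 4.5]
grip_width: 0.021
gripper_force: 34.2
```

```bash
cat >> h.py <<'E'
def wheel(axis,ph0,ph1,n,yaw=94.56,r=.06):
    a=np.linspace(ph0,ph1,n+1); W=T([axis[0],axis[1],pr[2]],np.c_[r*np.sin(a),r*np.cos(a),0*a]); Rm=down(yaw)
    print([[0.9,[*(Rm.T@dw)[:2].round(4),0],[0,0,0]] for dw in np.diff(W,axis=0)].__repr__().replace('np.float64','').replace('(','').replace(')',''))
    print('end',W[-1][:2])
def wang(axis):
    s=env.read_state(); d=s['tcp_pos'][:2]-axis; c,q=np.cos(pr[2]),np.sin(pr[2]); l=np.array([c*d[0]+q*d[1],-q*d[0]+c*d[1]])
    f=s['ft_force'][:2]; e=d/np.linalg.norm(d); tg=np.array([e[1],-e[0]])
    print('ang',np.arctan2(l[0],l[1]).round(4),'r',np.linalg.norm(l).round(4),'F rad',(f@e).round(1),'F tan(cw)',(f@tg).round(1))
E
python3 - <<'E'
from h import *
st(); ax=np.array([.545,.183]); wang(ax); s=env.read_state()['tcp_pos']
wheel(ax,.2,.2+.6,8)
E
```

```text
t 16.68 tcp [0.4872 0.191  0.237 ] yyaw 94.63 tilt 0.12 F [-0.1 -1.   4.5] gw 0.021 gf 34.2 q6 [ 0.37  0.26 -0.17  1.14 -0.    0.29]
ang 0.2172 r 0.0583 F rad -0.0 F tan(cw) -1.0
[[0.9, [-0.0011, 0.0044, 0], [0, 0, 0]], [0.9, [-0.0014, 0.0043, 0], [0, 0, 0]], [0.9, [-0.0017, 0.0042, 0], [0, 0, 0]], [0.9, [-0.002, 0.004, 0], [0, 0, 0]], [0.9, [-0.0023, 0.0039, 0], [0, 0, 0]], [0.9, [-0.0026, 0.0037, 0], [0, 0, 0]], [0.9, [-0.0029, 0.0035, 0], [0, 0, 0]], [0.9, [-0.0031, 0.0033, 0], [0, 0, 0]]]
end [0.4999113  0.22258546]
```

Emit:
apply_moves(
  steps=[
    [0.9,[-0.0011,0.0044,0],[0,0,0]],
    [0.9,[-0.0014,0.0043,0],[0,0,0]],
    [0.9,[-0.0017,0.0042,0],[0,0,0]],
    [0.9,[-0.002,0.004,0],[0,0,0]],
    [0.9,[-0.0023,0.0039,0],[0,0,0]],
    [0.9,[-0.0026,0.0037,0],[0,0,0]],
    [0.9,[-0.0029,0.0035,0],[0,0,0]],
    [0.9,[-0.0031,0.0033,0],[0,0,0]],
    [0.9,[0,0,0],[0,0,0]],
  ],
)

```text
t: 17.43
tcp_pos: [0.5022, 0.2234, 0.237]
ee_rot: [-0.126, 3.136, -0.002]
ft_force: [1.5, -2.8, 4.6]
grip_width: 0.0209
gripper_force: 34.4
```

```bash
python3 - <<'E'
from h import *
st(); ax=np.array([.545,.183]); wang(ax); s=env.read_state()['tcp_pos']
wheel(ax,.8,1.8,10)
E
```

```text
t 17.43 tcp [0.5022 0.2234 0.237 ] yyaw 94.61 tilt 0.16 F [ 1.5 -2.8  4.6] gw 0.0209 gf 34.4 q6 [ 0.42  0.31 -0.11  1.15 -0.    0.34]
ang 0.8362 r 0.0589 F rad -3.0 F tan(cw) -1.0
[[0.9, [-0.0045, 0.004, 0], [0, 0, 0]], [0.9, [-0.0049, 0.0035, 0], [0, 0, 0]], [0.9, [-0.0052, 0.003, 0], [0, 0, 0]], [0.9, [-0.0055, 0.0024, 0], [0, 0, 0]], [0.9, [-0.0057, 0.0019, 0], [0, 0, 0]], [0.9, [-0.0059, 0.0013, 0], [0, 0, 0]], [0.9, [-0.006, 0.0007, 0], [0, 0, 0]], [0.9, [-0.006, 0.0001, 0], [0, 0, 0]], [0.9, [-0.006, -0.0005, 0], [0, 0, 0]], [0.9, [-0.0059, -0.0011, 0], [0, 0, 0]]]
end [0.55394849 0.24232895]
```

Emit:
apply_moves(
  steps=[
    [0.9,[-0.0045,0.0035,0],[0,0,0]],
    [0.9,[-0.0049,0.0033,0],[0,0,0]],
    [0.9,[-0.0052,0.003,0],[0,0,0]],
    [0.9,[-0.0055,0.0024,0],[0,0,0]],
    [0.9,[-0.0057,0.0019,0],[0,0,0]],
    [0.9,[-0.0059,0.0013,0],[0,0,0]],
    [0.9,[-0.006,0.0007,0],[0,0,0]],
    [0.9,[-0.006,0.0001,0],[0,0,0]],
    [0.9,[-0.006,-0.0005,0],[0,0,0]],
    [0.9,[-0.0059,-0.0011,0],[0,0,0]],
    [0.9,[0,0,0],[0,0,0]],
  ],
)

```text
t: 18.35
tcp_pos: [0.5556, 0.2426, 0.237]
ee_rot: [-0.127, 3.139, -0.0]
ft_force: [-1.3, -2.6, 6.3]
grip_width: 0.021
gripper_force: 34.6
```

```bash
python3 - <<'E'
from h import *
from scipy.optimize import least_squares
st(); ax=np.array([.545,.183]); wang(ax); s=env.read_state()['tcp_pos'][:2]
P=np.array([[.4872,.191],[.5022,.2234],s])
r=least_squares(lambda c:np.r_[np.linalg.norm(P-c,axis=1)-.06],ax); print(r.x,r.fun); wang(r.x)
wheel(ax,1.8,2.8,10)
E
```

```text
t 18.35 tcp [0.5556 0.2426 0.237 ] yyaw 94.62 tilt 0.02 F [-1.3 -2.6  6.3] gw 0.021 gf 34.6 q6 [ 0.41  0.41  0.04  1.21 -0.    0.33]
ang 1.8256 r 0.0605 F rad -2.8 F tan(cw) -0.8
[0.54671046 0.18320023] [ 1.94223840e-05 -2.33163896e-05  1.32487119e-05]
ang 1.7981 r 0.06 F rad -2.8 F tan(cw) -0.9
[[0.9, [-0.0058, -0.0017, 0], [0, 0, 0]], [0.9, [-0.0056, -0.0022, 0], [0, 0, 0]], [0.9, [-0.0053, -0.0028, 0], [0, 0, 0]], [0.9, [-0.005, -0.0033, 0], [0, 0, 0]], [0.9, [-0.0047, -0.0038, 0], [0, 0, 0]], [0.9, [-0.0043, -0.0042, 0], [0, 0, 0]], [0.9, [-0.0038, -0.0046, 0], [0, 0, 0]], [0.9, [-0.0033, -0.005, 0], [0, 0, 0]], [0.9, [-0.0028, -0.0053, 0], [0, 0, 0]], [0.9, [-0.0023, -0.0055, 0], [0, 0, 0]]]
end [0.59975848 0.20752568]
```

Emit:
apply_moves(
  steps=[
    [0.9,[-0.0058,-0.002,0],[0,0,0]],
    [0.9,[-0.0056,-0.0025,0],[0,0,0]],
    [0.9,[-0.0053,-0.0028,0],[0,0,0]],
    [0.9,[-0.005,-0.0033,0],[0,0,0]],
    [0.9,[-0.0047,-0.0038,0],[0,0,0]],
    [0.9,[-0.0043,-0.0042,0],[0,0,0]],
    [0.9,[-0.0038,-0.0046,0],[0,0,0]],
    [0.9,[-0.0033,-0.005,0],[0,0,0]],
    [0.9,[-0.0028,-0.0053,0],[0,0,0]],
    [0.9,[-0.0023,-0.0055,0],[0,0,0]],
    [0.9,[0,0,0],[0,0,0]],
  ],
)

```text
t: 19.27
tcp_pos: [0.6009, 0.2089, 0.237]
ee_rot: [-0.129, 3.139, 0.006]
ft_force: [-1.3, -0.7, 5.4]
grip_width: 0.021
gripper_force: 34.7
```

```bash
python3 - <<'E'
from h import *
st(); ax=np.array([.5467,.1832]); wang(ax)
wheel(ax,2.8,3.8,10)
E
```

```text
t 19.27 tcp [0.6009 0.2089 0.237 ] yyaw 94.7 tilt 0.21 F [-1.3 -0.7  5.4] gw 0.021 gf 34.7 q6 [0.33 0.46 0.13 1.24 0.   0.25]
ang 2.778 r 0.06 F rad -1.5 F tan(cw) 0.1
[[0.9, [-0.0017, -0.0057, 0], [0, 0, 0]], [0.9, [-0.0011, -0.0059, 0], [0, 0, 0]], [0.9, [-0.0005, -0.006, 0], [0, 0, 0]], [0.9, [0.0001, -0.006, 0], [0, 0, 0]], [0.9, [0.0006, -0.006, 0], [0, 0, 0]], [0.9, [0.0012, -0.0059, 0], [0, 0, 0]], [0.9, [0.0018, -0.0057, 0], [0, 0, 0]], [0.9, [0.0024, -0.0055, 0], [0, 0, 0]], [0.9, [0.0029, -0.0052, 0], [0, 0, 0]], [0.9, [0.0034, -0.0049, 0], [0, 0, 0]]]
end [0.59692378 0.15037361]
```

Emit:
apply_moves(
  steps=[
    [0.9,[-0.0017,-0.0057,0],[0,0,0]],
    [0.9,[-0.0011,-0.0059,0],[0,0,0]],
    [0.9,[-0.0005,-0.006,0],[0,0,0]],
    [0.9,[0.0001,-0.006,0],[0,0,0]],
    [0.9,[0.0006,-0.006,0],[0,0,0]],
    [0.9,[0.0012,-0.0059,0],[0,0,0]],
    [0.9,[0.0018,-0.0057,0],[0,0,0]],
    [0.9,[0.0024,-0.0055,0],[0,0,0]],
    [0.9,[0.0029,-0.0052,0],[0,0,0]],
    [0.9,[0.0034,-0.0049,0],[0,0,0]],
    [0.9,[0,0,0],[0,0,0]],
  ],
)

```text
t: 20.18
tcp_pos: [0.5975, 0.1511, 0.237]
ee_rot: [-0.128, 3.136, 0.004]
ft_force: [-0.2, 1.4, 5.3]
grip_width: 0.021
gripper_force: 34.7
```

```bash
python3 - <<'E'
from h import *
st(); ax=np.array([.5467,.1832]); wang(ax)
wheel(ax,3.8,4.8,10)
E
```

```text
t 20.18 tcp [0.5975 0.1511 0.237 ] yyaw 94.67 tilt 0.23 F [-0.2  1.4  5.3] gw 0.021 gf 34.7 q6 [0.25 0.42 0.07 1.21 0.   0.17]
ang -2.4987 r 0.0601 F rad -0.9 F tan(cw) -1.1
[[0.9, [0.0039, -0.0046, 0], [0, 0, 0]], [0.9, [0.0043, -0.0041, 0], [0, 0, 0]], [0.9, [0.0047, -0.0037, 0], [0, 0, 0]], [0.9, [0.0051, -0.0032, 0], [0, 0, 0]], [0.9, [0.0054, -0.0027, 0], [0, 0, 0]], [0.9, [0.0056, -0.0021, 0], [0, 0, 0]], [0.9, [0.0058, -0.0016, 0], [0, 0, 0]], [0.9, [0.0059, -0.001, 0], [0, 0, 0]], [0.9, [0.006, -0.0004, 0], [0, 0, 0]], [0.9, [0.006, 0.0002, 0], [0, 0, 0]]]
end [0.54621356 0.12320197]
```

Angle 3.785. Continuing.

Emit:
apply_moves(
  steps=[
    [0.9,[0.0039,-0.0046,0],[0,0,0]],
    [0.9,[0.0043,-0.0041,0],[0,0,0]],
    [0.9,[0.0047,-0.0037,0],[0,0,0]],
    [0.9,[0.0051,-0.0032,0],[0,0,0]],
    [0.9,[0.0054,-0.0027,0],[0,0,0]],
    [0.9,[0.0056,-0.0021,0],[0,0,0]],
    [0.9,[0.0058,-0.0016,0],[0,0,0]],
    [0.9,[0.0059,-0.001,0],[0,0,0]],
    [0.9,[0.006,-0.0004,0],[0,0,0]],
    [0.9,[0.006,0.0002,0],[0,0,0]],
    [0.9,[0,0,0],[0,0,0]],
  ],
)

```text
t: 21.1
tcp_pos: [0.5468, 0.1231, 0.237]
ee_rot: [-0.127, 3.136, 0.002]
ft_force: [-0.3, 1.8, 6.0]
grip_width: 0.0209
gripper_force: 35.1
```

```bash
python3 - <<'E'
from h import *
st(); ax=np.array([.5467,.1832]); wang(ax)
wheel(ax,4.8,5.8,10)
E
```

```text
t 21.1 tcp [0.5468 0.1231 0.237 ] yyaw 94.64 tilt 0.18 F [-0.3  1.8  6. ] gw 0.0209 gf 35.1 q6 [ 0.22  0.32 -0.08  1.16  0.    0.14]
ang -1.4936 r 0.0601 F rad -1.8 F tan(cw) 0.3
[[0.9, [0.0059, 0.0008, 0], [0, 0, 0]], [0.9, [0.0058, 0.0014, 0], [0, 0, 0]], [0.9, [0.0057, 0.002, 0], [0, 0, 0]], [0.9, [0.0054, 0.0025, 0], [0, 0, 0]], [0.9, [0.0052, 0.0031, 0], [0, 0, 0]], [0.9, [0.0048, 0.0036, 0], [0, 0, 0]], [0.9, [0.0044, 0.004, 0], [0, 0, 0]], [0.9, [0.004, 0.0045, 0], [0, 0, 0]], [0.9, [0.0035, 0.0048, 0], [0, 0, 0]], [0.9, [0.003, 0.0052, 0], [0, 0, 0]]]
end [0.49595058 0.15119225]
```

Emit:
apply_moves(
  steps=[
    [0.9,[0.0059,0.0012,0],[0,0,0]],
    [0.9,[0.0058,0.0016,0],[0,0,0]],
    [0.9,[0.0057,0.002,0],[0,0,0]],
    [0.9,[0.0054,0.0025,0],[0,0,0]],
    [0.9,[0.0052,0.0031,0],[0,0,0]],
    [0.9,[0.0048,0.0036,0],[0,0,0]],
    [0.9,[0.0044,0.004,0],[0,0,0]],
    [0.9,[0.004,0.0045,0],[0,0,0]],
    [0.9,[0.0035,0.0048,0],[0,0,0]],
    [0.9,[0.003,0.0052,0],[0,0,0]],
    [0.9,[0,0,0],[0,0,0]],
  ],
)

```text
t: 22.02
tcp_pos: [0.4958, 0.1515, 0.2369]
ee_rot: [-0.128, 3.138, 0.0]
ft_force: [-0.0, 0.0, 8.6]
grip_width: 0.021
gripper_force: 35.1
```

```bash
python3 - <<'E'
from h import *
st(); ax=np.array([.5467,.1832]); wang(ax)
wheel(ax,5.8,6.5,21)
E
```

```text
t 22.02 tcp [0.4958 0.1515 0.2369] yyaw 94.66 tilt 0.05 F [-0.   0.   8.6] gw 0.021 gf 35.1 q6 [ 0.3   0.25 -0.18  1.13 -0.    0.22]
ang -0.4777 r 0.06 F rad 0.0 F tan(cw) 0.0
[[0.9, [0.0009, 0.0018, 0], [0, 0, 0]], [0.9, [0.0008, 0.0018, 0], [0, 0, 0]], [0.9, [0.0008, 0.0018, 0], [0, 0, 0]], [0.9, [0.0007, 0.0019, 0], [0, 0, 0]], [0.9, [0.0007, 0.0019, 0], [0, 0, 0]], [0.9, [0.0006, 0.0019, 0], [0, 0, 0]], [0.9, [0.0005, 0.0019, 0], [0, 0, 0]], [0.9, [0.0005, 0.0019, 0], [0, 0, 0]], [0.9, [0.0004, 0.002, 0], [0, 0, 0]], [0.9, [0.0003, 0.002, 0], [0, 0, 0]], [0.9, [0.0003, 0.002, 0], [0, 0, 0]], [0.9, [0.0002, 0.002, 0], [0, 0, 0]], [0.9, [0.0001, 0.002, 0], [0, 0, 0]], [0.9, [0.0001, 0.002, 0], [0, 0, 0]], [0.9, [-0.0, 0.002, 0], [0, 0, 0]], [0.9, [-0.0001, 0.002, 0], [0, 0, 0]], [0.9, [-0.0001, 0.002, 0], [0, 0, 0]], [0.9, [-0.0002, 0.002, 0], [0, 0, 0]], [0.9, [-0.0003, 0.002, 0], [0, 0, 0]], [0.9, [-0.0003, 0.002, 0], [0, 0, 0]], [0.9, [-0.0004, 0.002, 0], [0, 0, 0]]]
end [0.48726474 0.1914128 ]
```

Emit:
apply_moves(
  steps=[
    [0.9,[0.0009,0.0018,0],[0,0,0]],
    [0.9,[0.0008,0.0018,0],[0,0,0]],
    [0.9,[0.0008,0.0018,0],[0,0,0]],
    [0.9,[0.0007,0.0019,0],[0,0,0]],
    [0.9,[0.0007,0.0019,0],[0,0,0]],
    [0.9,[0.0006,0.0019,0],[0,0,0]],
    [0.9,[0.0005,0.0019,0],[0,0,0]],
  ],
)

```text
t: 22.6
tcp_pos: [0.4904, 0.1626, 0.237]
ee_rot: [-0.126, 3.137, -0.004]
ft_force: [0.9, -4.2, 8.6]
grip_width: 0.0209
gripper_force: 35.3
```

```bash
python3 -c "
from h import *
wang(np.array([.5467,.1832]))"
```

```text
ang -0.2715 r 0.06 F rad 0.6 F tan(cw) -4.2
```

Emit:
apply_moves(
  steps=[
    [0.9,[0.0005,0.0019,0],[0,0,0]],
    [0.9,[0.0004,0.002,0],[0,0,0]],
  ],
)

```text
t: 22.77
tcp_pos: [0.4891, 0.1663, 0.2369]
ee_rot: [-0.126, 3.137, -0.004]
ft_force: [1.1, -4.6, 8.8]
grip_width: 0.0211
gripper_force: 35.3
```

```bash
python3 -c "
from h import *
wang(np.array([.5467,.1832]))"
```

```text
ang -0.2054 r 0.06 F rad 0.2 F tan(cw) -4.8
```

Emit:
apply_moves(
  steps=[
    [0.9,[0.0003,0.0015,0],[0,0,0]],
    [0.9,[0.0003,0.0015,0],[0,0,0]],
  ],
)

```text
t: 22.93
tcp_pos: [0.4883, 0.1693, 0.2369]
ee_rot: [-0.126, 3.137, -0.004]
ft_force: [1.3, -3.4, 7.9]
grip_width: 0.021
gripper_force: 35.3
```

Emit:
apply_moves(
  steps=[
    [0.9,[0.0003,0.0015,0],[0,0,0]],
    [0.9,[0.0002,0.0015,0],[0,0,0]],
  ],
)

```text
t: 23.1
tcp_pos: [0.4877, 0.1723, 0.237]
ee_rot: [-0.126, 3.137, -0.004]
ft_force: [0.3, -3.6, 7.8]
grip_width: 0.0209
gripper_force: 35.3
```

Emit:
apply_moves(
  steps=[
    [0.9,[0.0002,0.0015,0],[0,0,0]],
    [0.9,[0.0001,0.0015,0],[0,0,0]],
  ],
)

```text
t: 23.27
tcp_pos: [0.4872, 0.1752, 0.2369]
ee_rot: [-0.126, 3.137, -0.004]
ft_force: [1.8, -4.0, 7.9]
grip_width: 0.0211
gripper_force: 35.3
```

Emit:
apply_moves(
  steps=[
    [0.9,[0.0001,0.0015,0],[0,0,0]],
    [0.9,[0.0001,0.0015,0],[0,0,0]],
  ],
)

```text
t: 23.43
tcp_pos: [0.4869, 0.1782, 0.237]
ee_rot: [-0.126, 3.137, -0.004]
ft_force: [2.7, -4.6, 8.0]
grip_width: 0.021
gripper_force: 35.3
```

Emit:
apply_moves(
  steps=[
    [0.9,[0,0.0015,0],[0,0,0]],
    [0.9,[0,0.0015,0],[0,0,0]],
  ],
)

```text
t: 23.6
tcp_pos: [0.4867, 0.1812, 0.2369]
ee_rot: [-0.126, 3.137, -0.004]
ft_force: [2.7, -3.8, 7.5]
grip_width: 0.0209
gripper_force: 35.3
```

Emit:
apply_moves(
  steps=[
    [0.9,[-0.0001,0.0015,0],[0,0,0]],
    [0.9,[-0.0001,0.0015,0],[0,0,0]],
  ],
)

```text
t: 23.77
tcp_pos: [0.4867, 0.1841, 0.2369]
ee_rot: [-0.126, 3.137, -0.005]
ft_force: [2.2, -4.7, 7.9]
grip_width: 0.021
gripper_force: 35.3
```

Emit:
apply_moves(
  steps=[
    [0.9,[-0.0002,0.0015,0],[0,0,0]],
  ],
)

```text
t: 23.85
tcp_pos: [0.4867, 0.1856, 0.2369]
ee_rot: [-0.125, 3.137, -0.005]
ft_force: [1.1, -4.0, 7.6]
grip_width: 0.0207
gripper_force: 35.3
```

Emit:
apply_moves(
  steps=[
    [0.9,[-0.0002,0.0015,0],[0,0,0]],
  ],
)

```text
t: 23.93
tcp_pos: [0.4868, 0.1871, 0.237]
ee_rot: [-0.125, 3.137, -0.005]
ft_force: [2.0, -5.4, 7.4]
grip_width: 0.0208
gripper_force: 35.3
```

Emit:
apply_moves(
  steps=[
    [0.9,[-0.0002,0.001,0],[0,0,0]],
  ],
)

```text
t: 24.02
tcp_pos: [0.4869, 0.1881, 0.2369]
ee_rot: [-0.126, 3.137, -0.005]
ft_force: [2.8, -4.8, 8.0]
grip_width: 0.0211
gripper_force: 35.3
```

Emit:
apply_moves(
  steps=[
    [0.9,[-0.0002,0.001,0],[0,0,0]],
  ],
)

```text
t: 24.1
tcp_pos: [0.4869, 0.1886, 0.237]
ee_rot: [-0.125, 3.137, -0.007]
ft_force: [1.8, -7.9, 9.4]
grip_width: 0.0213
gripper_force: 35.4
```

Emit:
apply_moves(
  steps=[
    [0.9,[-0.0002,0.001,0],[0,0,0]],
  ],
)

```text
t: 24.18
tcp_pos: [0.4869, 0.1888, 0.2369]
ee_rot: [-0.125, 3.137, -0.01]
ft_force: [1.7, -9.9, 9.1]
grip_width: 0.0211
gripper_force: 35.5
```

```bash
python3 -c "
from h import *
wang(np.array([.5467,.1832])); st()"
```

```text
ang 0.1729 r 0.0601 F rad -2.6 F tan(cw) -9.7
t 24.18 tcp [0.4869 0.1888 0.2369] yyaw 94.56 tilt 0.37 F [ 1.7 -9.9  9.1] gw 0.0211 gf 35.5 q6 [ 0.37  0.26 -0.17  1.14 -0.01  0.29]
```

Emit:
apply_moves(
  steps=[
    [0.9,[0,0.001,0],[0,0,0]],
  ],
)

```text
t: 24.27
tcp_pos: [0.4869, 0.1891, 0.2369]
ee_rot: [-0.124, 3.137, -0.012]
ft_force: [2.5, -12.4, 9.0]
grip_width: 0.0212
gripper_force: 35.6
```

Emit:
apply_moves(
  steps=[
    [0.9,[0,0.001,0],[0,0,0]],
    [0.9,[0,0,0],[0,0,0]],
  ],
)

```text
t: 24.43
tcp_pos: [0.4869, 0.1894, 0.2369]
ee_rot: [-0.124, 3.137, -0.014]
ft_force: [1.8, -12.9, 9.9]
grip_width: 0.0208
gripper_force: 35.6
```

Emit:
apply_moves(
  steps=[
    [0.9,[0,0.0008,0],[0,0,0]],
    [0.9,[0,0,0],[0,0,0]],
    [0.9,[0,0,0],[0,0,0]],
    [0.9,[0,0,0],[0,0,0]],
  ],
)

```text
t: 24.77
tcp_pos: [0.4869, 0.1896, 0.2369]
ee_rot: [-0.123, 3.137, -0.016]
ft_force: [3.3, -13.8, 8.8]
grip_width: 0.021
gripper_force: 35.7
```

```bash
python3 -c "
from h import *
wang(np.array([.5467,.1832])); st()"
```

```text
ang 0.1859 r 0.0601 F rad -4.7 F tan(cw) -13.4
t 24.77 tcp [0.4869 0.1896 0.2369] yyaw 94.48 tilt 0.6 F [  3.3 -13.8   8.8] gw 0.021 gf 35.7 q6 [ 0.38  0.26 -0.17  1.14 -0.01  0.3 ]
```

Emit:
apply_moves(
  steps=[
    [0.9,[0,0.0005,0],[0,0,0]],
    [0.9,[0,0,0],[0,0,0]],
    [0.9,[0,0,0],[0,0,0]],
    [0.9,[0,0,0],[0,0,0]],
    [0.9,[0,0,0],[0,0,0]],
    [0.9,[0,0,0],[0,0,0]],
  ],
)

```text
t: 25.27
tcp_pos: [0.4869, 0.1897, 0.2369]
ee_rot: [-0.122, 3.137, -0.017]
ft_force: [1.7, -14.8, 10.0]
grip_width: 0.021
gripper_force: 35.7
```

Emit:
apply_moves(
  steps=[
    [0.9,[0,-0.002,-0.001],[0,0,0]],
    [0.9,[0,-0.002,-0.001],[0,0,0]],
    [0.9,[0,0,0],[0,0,0]],
  ],
)

```text
t: 25.52
tcp_pos: [0.4869, 0.1886, 0.2371]
ee_rot: [-0.125, 3.139, -0.007]
ft_force: [4.7, -3.9, -1.8]
grip_width: 0.0211
gripper_force: 35.2
```

```bash
python3 -c "
from h import *
wang(np.array([.5467,.1832])); st()"
```

```text
ang 0.1703 r 0.0601 F rad -5.1 F tan(cw) -3.5
t 25.52 tcp [0.4869 0.1886 0.2371] yyaw 94.54 tilt 0.24 F [ 4.7 -3.9 -1.8] gw 0.0211 gf 35.2 q6 [ 0.37  0.26 -0.17  1.14 -0.    0.29]
```

Emit:
apply_moves(
  steps=[
    [0.5,[0,0,0],[0,0,0]],
    [0.3,[0,0,0],[0,0,0]],
    [0.3,[0,0,0],[0,0,0]],
    [0.3,[0,0,0],[0,0,0]],
  ],
)

```text
t: 25.85
tcp_pos: [0.4858, 0.1907, 0.2376]
ee_rot: [0.128, -3.138, -0.0]
ft_force: [-0.6, 0.4, -1.6]
grip_width: 0.0599
gripper_force: 0.0
```

```bash
python3 -c "
from h import *
st()"
```

```text
t 25.85 tcp [0.4858 0.1907 0.2376] yyaw 94.65 tilt 0.08 F [-0.6  0.4 -1.6] gw 0.0599 gf 0.0 q6 [ 0.37  0.26 -0.17  1.14  0.    0.29]
```

Emit:
apply_moves(
  steps=[
    [0.3,[0,0,-0.01],[0,0,0]],
    [0.3,[0,0,-0.02],[0,0,0]],
    [0.3,[0,0,-0.02],[0,0,0]],
    [0.3,[0,0,-0.02],[0,0,0]],
    [0.3,[0,0,-0.02],[0,0,0]],
    [0.3,[0,0,0],[0,0,0]],
    [0.3,[0,0,0],[0,0,0]],
  ],
)

```text
t: 26.43
tcp_pos: [0.4871, 0.191, 0.3297]
ee_rot: [-0.127, 3.136, 0.002]
ft_force: [0.6, 0.8, -1.4]
grip_width: 0.0598
gripper_force: 0.0
```

```bash
cat > chk.py <<'E'
from h import *
st()
d=snap('wrist','end_w.png')
old=cv2.imread('pics/scene0.png'); new=snap('scene','end_s.png')
for c in ('wrist','scene','side'):
    if c=='side': snap('side','end_side.png')
    for n in ('knob_mid','bumper','pallet_grip','pallet'): print(c,n,[(np.round(x['xyz'],3),round(x['p'],2)) for x in env.spot_in(c,n)])
# orange pixels near press in wrist vs predicted grip top (home)
P=T(pr,[(-.1,0,.08)]); print('pred grip scene',proj(new,P),'wrist',fe(d,P))
h=cv2.cvtColor(new['image'],cv2.COLOR_BGR2HSV); m=cv2.inRange(h,(5,150,120),(18,255,255)); n,l,s,c=cv2.connectedComponentsWithStats(m)
print([(c[i].round(1).tolist(),int(s[i,4])) for i in range(1,n) if s[i,4]>15])
E
python3 chk.py
```

```text
t 26.43 tcp [0.4871 0.191  0.3297] yyaw 94.64 tilt 0.2 F [ 0.6  0.8 -1.4] gw 0.0598 gf 0.0 q6 [0.37 0.23 0.03 1.37 0.   0.29]
wrist knob_mid [(array([0.484, 0.187, 0.247]), 0.68)]
wrist bumper [(array([0.63 , 0.167, 0.188]), 0.62)]
wrist pallet_grip [(array([0.55 , 0.034, 0.041]), 0.83), (array([ 0.272, -0.246,  0.018]), 0.79), (array([ 0.361, -0.033,  0.017]), 0.64), (array([0.428, 0.466, 0.003]), 0.45)]
wrist pallet [(array([0.549, 0.035, 0.045]), 0.8), (array([ 0.272, -0.249,  0.014]), 0.8), (array([ 0.356, -0.031,  0.019]), 0.77)]
scene knob_mid [(array([0.493, 0.193, 0.245]), 0.55)]
scene bumper [(array([0.635, 0.169, 0.187]), 0.55)]
scene pallet_grip [(array([0.564, 0.043, 0.044]), 0.85), (array([ 0.362, -0.033,  0.017]), 0.83), (array([ 0.268, -0.245,  0.018]), 0.77), (array([0.691, 0.401, 0.004]), 0.56)]
scene pallet [(array([ 0.27 , -0.247,  0.014]), 0.83), (array([ 0.362, -0.027,  0.016]), 0.64), (array([0.565, 0.041, 0.044]), 0.57)]
side knob_mid [(array([0.48 , 0.197, 0.237]), 0.4)]
side bumper []
side pallet_grip [(array([ 0.35 , -0.027,  0.021]), 0.82), (array([0.539, 0.057, 0.045]), 0.58)]
side pallet [(array([0.53 , 0.06 , 0.045]), 0.97), (array([ 0.353, -0.029,  0.017]), 0.83), (array([ 0.306, -0.251,  0.016]), 0.7)]
pred grip scene [[307.92638467 270.2736072 ]] wrist [[166.17019428 252.12039766]]
[([323.0, 152.4], 26), ([359.1, 207.8], 31), ([308.4, 270.4], 41)]
```

```bash
python3 -c "
from workcell import env
print(env.hand_in())"
```

```text
the job is handed in; nothing more can be done
None
```

The job is handed in, with no verdict returned: the farthest pallet was pushed home to about 21 N against the back stop and released. The wheel was turned one full turn and seated on the bumper at about 15 N, and the knob was then let go. The standoff being flush was not checked separately. While opening at the pallet, the gripper's knuckle briefly pressed the press head at about 12 N, under the 40 N limit.

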